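# Raise the clear guard window of the battery bench to the mark

## Robot

A 7-joint arm with a two-finger parallel gripper is mounted at the origin on the work surface. World frame = base frame: x ahead of the robot, y to its left, z up, the work surface at z = 0. Lengths are in m, angles in rad, forces in N, time in s.
With the tool pointing down it reaches from about 0.4 to 0.875 m from the base axis. Payload 19.3 kg.
Tool frame: the origin (TCP) lies at the very end of the fingers, on their centre line; the grasp point (between the pads) lies 19 mm behind it; z points along the fingers, y is the direction in which the jaws open and shut (so a half turn about z gives the same grasp; the last joint's range is limited). The gripper opens to 85 mm and grips with 20 to 120 N. Pads are 22 mm wide; open, the fingers measure 114 mm over their backs; the gripper's body (76 mm by 85 mm) begins 54 mm behind the grasp point. The pads swing forward as they close: fully open they stand 13 mm farther back than shut.
Start: joints at [-1.254, 0.521, -0.036, 1.599, 0.021, 1.021, -0.113], TCP at [0.236, 0.579, 0.231] pointing down, gripper open.
Joint ranges: [-2.91, 2.91], [-0.3, 2.13], [-1.5, 1.42], [0.17, 2.43], [-1.26, 4.41], [0.16, 1.93], [-2.52, 2.52]. Speed limits (rad/s): [1.89, 1.89, 2.39, 2.39, 3.01, 3.01, 3.01].

## Interface

Orientations are given as [roll, pitch, yaw] about the fixed x, y, z axes, in that order (R = Rz(yaw) Ry(pitch) Rx(roll)).
In Python, from workcell import bot gives the robot as it stands. The module is installed in compiled form; this text tells all that it offers.
- The arm moves only by the shell command python3 -m inch 'ROWS' [FORCE]. ROWS is JSON, a list of rows, each an object of numbers: "dx", "dy", "dz": the shift along the tool's x, y, z in mm; "rx", "ry", "rz": the turn, a rotation vector about the tool's x, y, z in rad; "hand": the closure, from -1 (fully open) to 1 (shut), so that 0 is half open. In form: [{"dx": .., "dy": .., "dz": .., "rx": .., "ry": .., "rz": .., "hand": ..}, ...]. A call has 1 to 10 rows; each row shifts and turns the commanded pose from where the row before left it, along the tool's axes as they then stand; what a row does not reach is not made up. A row lasts 1/10 s, in which the tool goes at most 50 mm and 8.59 degrees, less where a joint would pass 70% of its speed; a pose out of reach is approached as far as the arm can. A call with a gripper value outside its range is refused whole. The fingers move at their own pace and stop on an object; FORCE is the grip in N (left out, the last holds). Time passes only in rows, so rows that do not move let the fingers close. It gives the time, the measured TCP pose, the force and the opening at its end, in the units of the state.
- bot.observe(): the state, without advancing time (a new reading comes with each control period).
- bot.grab_frame(name): name is "scene" or "top" or "wrist"; returns (picture, depth): 384x512x3 uint8, red, green, blue; 384x512 float32, m along the optical axis (not along the pixel's ray), 0 where there is no reading.
- bot.get_calibration(name): a dict with "vertical_fov" (degrees; the focal length in pixels is half the picture's height over the tangent of half this angle, whatever the lens; pixels are square), "cx", "cy" (the principal point, pixels), "origin" and "orientation" of the camera in the world. Camera axes: x right, y down, z forward; pixel columns grow to the right and rows downward; lengths in m; the calibration is good to about 2 mm. The wrist camera is an equidistant fisheye: a pixel r from the principal point sees the ray r / f radians off the axis. A picture is of the moment at which its call begins: read the wrist's pose just before it. get_calibration takes no time and is no camera call; for the wrist camera it gives the pose at the moment of the call.
- bot.job_done(): hands the job in, once; it reports no verdict.
Trained networks look in the newest picture that a camera, given by its name, has taken for a name from the list of things; names that differ only in an ending like _2 or _b are one class to them, and where a whole thing is asked for, a point or a joint stands for the part that bears it (a point fixed in the world has none). Each returns a list of dicts, best first, with "score" (0 to 1); they miss things now and then, are a little off and sometimes report something else, mostly with a low value. They report only what shows in the picture. A call takes as long as a camera call.
- bot.trace(camera, target): "region" (384x512 bool, what is visible of it) and "box" ([left, top, right, bottom] in pixels, round what is visible of it).
- bot.tip_of(camera, target): "centre" ([row, column] in pixels: a listed point, or the origin of a listed thing).
The state is a dict: "clock": time; "qpos": joint angles; "qd": joint speeds; "joint_efforts": joint torques, N m; "position": TCP position; "tool_rot": TCP orientation; "force": force on the tool from outside, world axes, zero at the start; "moment": the same for the moment, N m; "grip_width": finger opening in m.
Only numpy, scipy, OpenCV 4.12 (cv2) and the standard library are available. Lean on these libraries where they do the work, as an engineer would, in place of code of your own. Each camera call takes 0.05 s, during which the arm holds its last target.

## Task

Raise the clear sliding window of the splash guard so that the battery pack behind it can be worked on: put the fingertips beneath the lip along its lower edge and push it up until the lip is level with the pointer on the upright, then leave it standing there and move clear. Only push from underneath: do not pinch or grip the window or its lip, and do not push it back down from above. Leave the battery pack, the loose cell, the screwdriver and the jar where they are.

Things in the scene. Friction and masses are not known exactly. Their poses are not given: they have to be found in the camera images.
- guard: Splash guard fixed to the bench: two aluminium uprights 40 x 40 x 500 mm, centres 410 mm apart, a crossbar on top, open in front and behind. Origin on the bench under the middle of the window; x points through the window away from the robot's side, y along it to the left, z up. Base plate 8 mm thick behind the window (x = 20 to 190 mm), 12 mm feet under the uprights; bench free in front.
- sash (a joint): Height of the window in its guides in m, 0 = lowest, 0.24 = highest. It moves straight up. Hidden counterweights in the uprights balance it, and the guides' friction holds it at any height: about 2 to 6 N on the lip moves it slowly up. The clear pane above the lip is 350 mm wide, 5 mm thick, in a 12 mm aluminium border, 112 to 360 mm above the bench at joint 0.
- lip_front (a point): Middle of the lip's front edge, at mid thickness; moves with the window, 105 mm above the bench at joint 0. The lip is a black ledge 300 mm long (guard's y), 10 mm thick, its front 50 mm before the window plane (towards guard -x), flat underside 5 mm below this point, open space beneath; fingertips 8 to 12 mm under its edge lift it cleanly. A 4 mm aluminium strip on top. Axes as the guard's.
- pointer_tip (a point): Tip of the dark steel pointer, 8 mm beyond the lip's left (+y) end and 9 mm behind its front edge; its height is the mark, between 200 and 290 mm above the bench. The pointer tapers inwards from a collar clamped to the left upright (a like pointer at the collar's back has the same height), and does not move. Axes as the guard's.
- pack: Battery pack: eight upright blue cells between black end frames, 46 x 88 x 70 mm, standing on the base plate behind the window, at least 60 mm behind its plane. Origin: centre of the underside.
- cell: Single blue cell, 21 mm across, 70 mm tall, standing upright on the bench in front of the guard, to the left. Origin: centre of the underside.
- screwdriver: Screwdriver lying on the bench in front of the guard, to the right. Its x axis runs from handle to tip.
- jar: Closed jar, 60 mm across, 75 mm tall, on the bench well to the left. Origin: centre of the underside.

How it is judged:
By the outcome, as a careful person would: the job done as asked, in the order asked, and still so for the second after the job is handed in, with the robot touching nothing.
It also fails if it takes over 38 s, if anything falls off the work surface, if the arm or the gripper's body presses on something with over 40 N, if the wrist force passes 120 N, or if a joint passes its speed limit or range.

## Working session

There is one attempt and no reset: what is moved stays moved. The work goes in short steps, Python scripts to look and compute and a shell command to move; the robot and the scene stay as the last step left them, time stands still between calls to the robot, and variables do not carry over. Pictures are saved under pics/ and viewed, and the job is handed in when it is done.

```bash
mkdir -p pics; cat > h.py <<'E'
import numpy as np, cv2
from scipy.spatial.transform import Rotation as R
from workcell import bot
def cal(n):
    c=bot.get_calibration(n); return c
def Rm(o):
    o=np.array(o,float)
    if o.shape==(3,3): return o
    if o.shape==(4,): return None
    return R.from_euler('xyz',o).as_matrix()
def px2w(c,r,col,d,H=384):
    f=H/2/np.tan(np.radians(c['vertical_fov'])/2)
    p=np.array([(col-c['cx'])/f*d,(r-c['cy'])/f*d,d])
    return Rm(c['orientation'])@p+np.array(c['origin'])
def w2px(c,P,H=384):
    f=H/2/np.tan(np.radians(c['vertical_fov'])/2)
    p=Rm(c['orientation']).T@(np.array(P)-np.array(c['origin']))
    return p[1]/p[2]*f+c['cy'],p[0]/p[2]*f+c['cx']
def save(n,img): cv2.imwrite('pics/'+n+'.png',img[...,::-1])
E
python3 - <<'E'
from h import *
s=bot.observe(); print(s)
for n in ['scene','top','wrist']:
    im,d=bot.grab_frame(n); save(n+'0',im); np.save(n+'_d.npy',d); print(n,bot.get_calibration(n))
    if n=='wrist':continue
    c=cal(n)
    for t in ['guard','lip_front','pointer_tip','pack','cell','screwdriver','jar']:
        for q in bot.tip_of(n,t)[:2]:
            r,k=q['centre']; dd=d[int(r),int(k)]
            print(n,t,round(q['score'],2),np.round([r,k],1),dd,np.round(px2w(c,r,k,dd),3))
print(bot.observe()['clock'])
E
```

```text
{'clock': 0.0, 'qpos': array([-1.25421371,  0.52204258, -0.0363464 ,  1.59998804,  0.02124485,
        1.0210696 , -0.11279184]), 'qd': array([ 0.00131717, -0.00063725, -0.00190746, -0.00112832, -0.00166269,
        0.00223766, -0.00169069]), 'joint_efforts': array([-3.24396433e-04, -9.27113700e+01,  1.97993405e+00, -3.69946718e+01,
        1.78400218e-02,  8.14510568e-03, -1.66910104e-05]), 'position': array([0.23566946, 0.57851803, 0.23071487]), 'tool_rot': array([-3.14047644e+00,  1.07080024e-04,  2.75484784e+00]), 'force': array([ 0.00939208, -0.55289162,  0.29668864]), 'moment': array([ 0.00400919, -0.01479147, -0.01983673]), 'grip_width': 0.08522758734011249}
scene {'vertical_fov': 48.79983112292716, 'cx': 261.0383854171429, 'cy': 191.315786505131, 'origin': array([ 0.8143932 , -0.55869739,  1.40127734]), 'orientation': array([-2.63145821, -0.00466277,  0.36872589])}
scene guard 0.62 [129.8 243.5] 1.6968614 [0.379 0.392 0.041]
scene guard 0.58 [225.1 289.2] 1.0210651 [ 0.728 -0.134  0.471]
scene lip_front 0.89 [205.4 278. ] 1.4260781 [0.637 0.075 0.134]
scene pointer_tip 0.65 [
[... 394 characters left out ...]
 array([0.4555342 , 0.06632699, 1.45187828]), 'orientation': array([-3.07443727,  0.00924462, -1.55061758])}
top guard 0.96 [141.7 256.4] 1.3164316 [0.664 0.08  0.147]
top lip_front 0.59 [151.5 254.6] 1.3264582 [0.638 0.085 0.135]
top pointer_tip 0.55 [153.5 196.7] 1.449863 [0.645 0.264 0.013]
top screwdriver 0.64 [241.7 367.6] 1.4211177 [ 0.388 -0.258  0.02 ]
top jar 0.9 [244.3 141.3] 1.3705432 [0.37  0.408 0.076]
top jar 0.35 [142.9 255.1] 1.3225918 [0.662 0.084 0.14 ]
wrist {'vertical_fov': 65.70646984690485, 'cx': 259.3979925750644, 'cy': 194.89551970710255, 'origin': array([0.16346094, 0.60806549, 0.37341575]), 'orientation': array([2.83103801e+00, 5.35440450e-04, 1.18398829e+00])}
0.85
```

```bash
python3 - <<'E'
import cv2,numpy as np
a=cv2.imread('pics/scene0.png'); cv2.imwrite('pics/sc0z.png',cv2.resize(a[90:310,130:400],None,fx=2.7,fy=2.7,interpolation=cv2.INTER_CUBIC))
a=cv2.imread('pics/top0.png'); cv2.imwrite('pics/top0z.png',cv2.resize(a[70:290,120:400],None,fx=2.7,fy=2.7,interpolation=cv2.INTER_CUBIC))
E
```

```text
(no output)
```

View pics/sc0z.png

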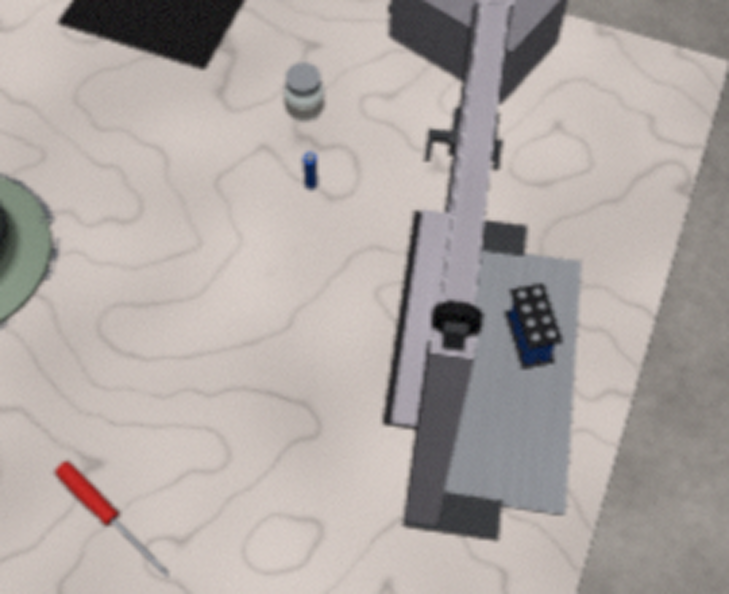

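View pics/top0z.png

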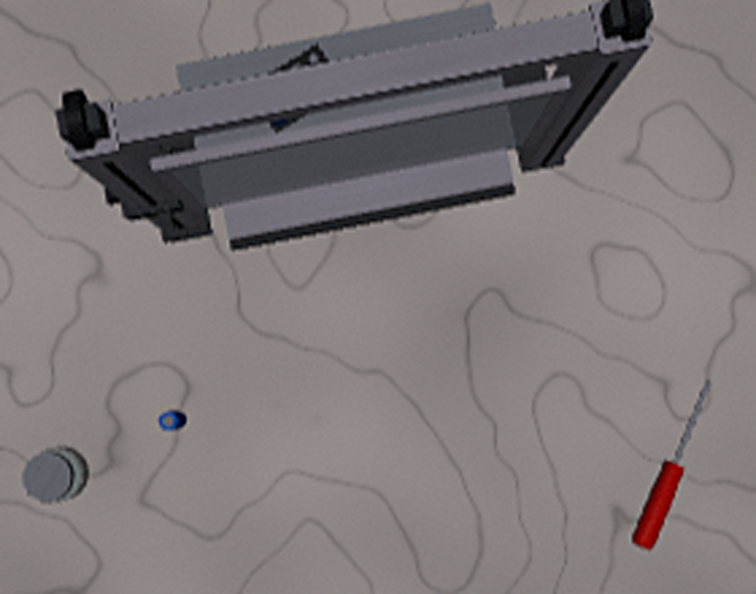

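View pics/wrist0.png

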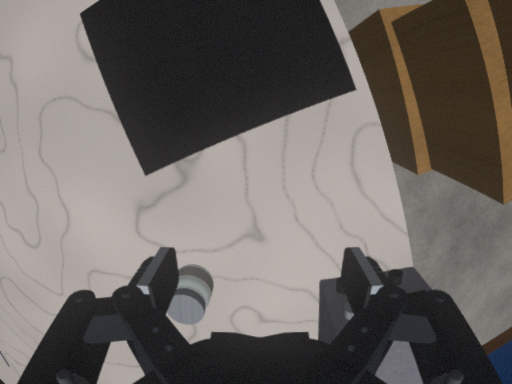

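The scene picture shows the guard on the right with its pale lip strip at zoom (390–450, 215–425). The front and back pointers are on the far (left) upright at zoom (430,140) and (497,155). The cell, jar and screwdriver are well in front of the guard. In the top picture the lip's front edge runs from zoom (231,245) to (514,188), and the front pointer is near (180,212). Next I fit the lip and triangulate the pointer.

```bash
cat >> h.py <<'E'
def ray(c,r,col):
    a=px2w(c,r,col,1.0); o=np.array(c['origin']); return o,(a-o)/np.linalg.norm(a-o)
def tri(rs):
    A=np.zeros((3,3));b=np.zeros(3)
    for o,u in rs:
        P=np.eye(3)-np.outer(u,u);A+=P;b+=P@o
    x=np.linalg.solve(A,b); return x,[np.linalg.norm((np.eye(3)-np.outer(u,u))@(x-o)) for o,u in rs]
E
python3 - <<'E'
from h import *
ct,cs=cal('top'),cal('scene')
print('tri pointer',tri([ray(ct,153.5,196.7),ray(cs,150,287.8)]))
print('tri lip',tri([ray(ct,151.5,254.6),ray(cs,205.4,278)]))
for n,c in (('top',ct),('scene',cs)):
    d=np.load(n+'_d.npy')
    rr,kk=np.mgrid[0:384,0:512]
    f=192/np.tan(np.radians(c['vertical_fov'])/2)
    P=np.stack([(kk-c['cx'])/f*d,(rr-c['cy'])/f*d,d],-1)@Rm(c['orientation']).T+np.array(c['origin'])
    m=(d>0)&(P[...,2]>.09)&(P[...,2]<.2)&(P[...,0]>.55)&(P[...,0]<.72)&(P[...,1]<.25)&(P[...,1]>-.12)
    h,e=np.histogram(P[m][:,2],bins=np.arange(.09,.2,.005)); print(n,list(zip(e.round(3),h)))
    np.save(n+'_P.npy',P)
    m2=m&(P[...,2]>.12)&(P[...,2]<.145)
    q=P[m2]; print(np.median(q[:,2]), q.min(0),q.max(0))
    rect=cv2.minAreaRect((q[:,:2]*1000).astype(np.float32)); print(rect, cv2.boxPoints(rect))
    z=cv2.resize(m2.astype(np.uint8)*255,None,fx=1,fy=1); cv2.imwrite('pics/m_%s.png'%n,z)
E
python3 - <<'E'
import cv2
a=cv2.imread('pics/top0.png'); x=cv2.resize(a[125:170,140:220],None,fx=8,fy=8,interpolation=cv2.INTER_CUBIC)
b=cv2.imread('pics/scene0.png'); y=cv2.resize(b[120:180,270:340],None,fx=8,fy=8,interpolation=cv2.INTER_CUBIC)
cv2.imwrite('pics/pt.png',x);cv2.imwrite('pics/ps.png',y)
E
```

```text
tri pointer (array([0.61334121, 0.23143452, 0.23820269]), [np.float64(0.002687558014122368), np.float64(0.0026875580141220933)])
tri lip (array([0.63761163, 0.08366606, 0.11966026]), [np.float64(0.0028981591469382697), np.float64(0.0028981591469384054)])
top [(np.float64(0.09), np.int64(3)), (np.float64(0.095), np.int64(1)), (np.float64(0.1), np.int64(3)), (np.float64(0.105), np.int64(3)), (np.float64(0.11), np.int64(4)), (np.float64(0.115), np.int64(0)), (np.float64(0.12), np.int64(2)), (np.float64(0.125), np.int64(11)), (np.float64(0.13), np.int64(93)), (np.float64(0.135), np.int64(559)), (np.float64(0.14), np.int64(1026)), (np.float64(0.145), np.int64(261)), (np.float64(0.15), np.int64(39)), (np.float64(0.155), np.int64(45)), (np.float64(0.16), np.int64(48)), (np.float64(0.165), np.int64(43)), (np.float64(0.17), np.int64(43)), (np.float64(0.175), np.int64(45)), (np.float64(0.18), np.int64(38)), (np.float64(0.185), np.int64(46)), (np.float64(0.19), np.int64(52)), (np.float64(0.195), np.int64(44))]
0.14085263539167725 [ 0.60565933 -0.11354286  0.1219623 ] [0.71993148 0.24851354 0.14
[... 558 characters left out ...]
p.float64(0.14), np.int64(566)), (np.float64(0.145), np.int64(118)), (np.float64(0.15), np.int64(3)), (np.float64(0.155), np.int64(1)), (np.float64(0.16), np.int64(0)), (np.float64(0.165), np.int64(0)), (np.float64(0.17), np.int64(0)), (np.float64(0.175), np.int64(0)), (np.float64(0.18), np.int64(0)), (np.float64(0.185), np.int64(0)), (np.float64(0.19), np.int64(0)), (np.float64(0.195), np.int64(2))]
0.14092836259856156 [ 0.60594218 -0.1168102   0.1276724 ] [0.71995429 0.24990549 0.14499922]
((662.6780395507812, 62.224456787109375), (46.382476806640625, 374.3340148925781), 12.431527137756348) [[ 599.7386   240.0107 ]
 [ 680.32245 -125.54667]
 [ 725.6175  -115.56178]
 [ 645.0336   249.99557]]
```

View pics/pt.png

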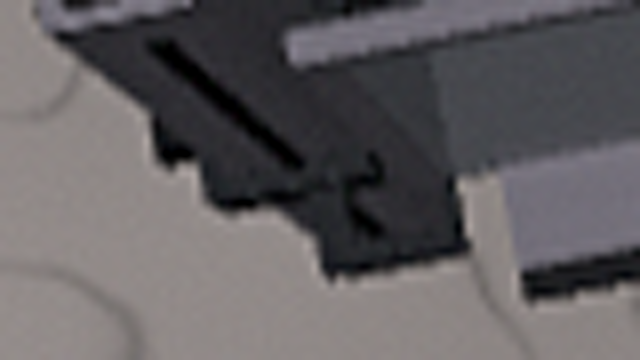

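View pics/ps.png

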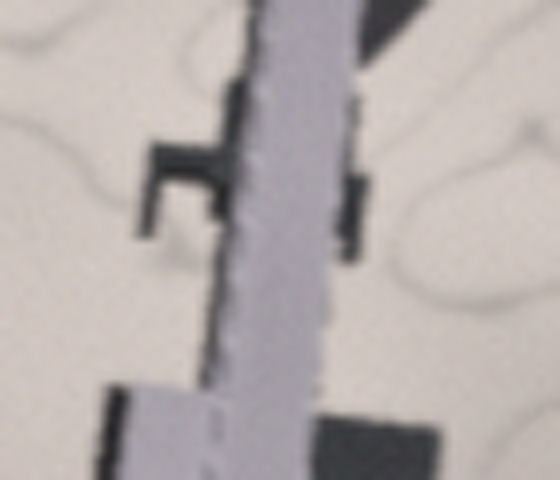

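```bash
python3 - <<'E'
from h import *
ct,cs=cal('top'),cal('scene')
for n in ('top','scene'):
    P=np.load(n+'_P.npy'); m=(abs(P[...,0]-.45)<.08)&(abs(P[...,1]+.0)<.12); print(n,'bench z',np.median(P[m][:,2]))
# lip strip via scene+top: connected light strip pixels near z .141, limit to ends by colour+height
for n in ('top','scene'):
    P=np.load(n+'_P.npy'); im=cv2.imread('pics/%s0.png'%n)
    m=(P[...,2]>.128)&(P[...,2]<.152)&(P[...,0]>.58)&(P[...,0]<.75)&(P[...,1]<.26)&(P[...,1]>-.15)
    k,l,st,ce=cv2.connectedComponentsWithStats(cv2.morphologyEx(m.astype(np.uint8),cv2.MORPH_OPEN,np.ones((3,3))))
    i=1+np.argmax(st[1:,4]); q=P[l==i]; print(n,st[i],np.median(q[:,2]))
    rect=cv2.minAreaRect((q[:,:2]*1000).astype(np.float32)); print(rect); print(cv2.boxPoints(rect))
# hand-picked corners of lip front-face: top: left-bottom and right-bottom
s=2.7
picks={'top':[(231,245),(514,188)]}
def atz(c,r,k,z):
    o,u=ray(c,r,k); return o+u*(z-o[2])/u[2]
for (x,y) in picks['top']:
    print('top lower front edge at z=.127', atz(ct,70+y/s,120+x/s,.127))
E
```

```text
top bench z 0.0015465409954026343
scene bench z 0.001214146726618015
top [ 202  125  108   38 1918] 0.14142060771616827
((659.7778930664062, 81.06004333496094), (49.529212951660156, 300.01214599609375), 12.374781608581543)
[[603.4415  222.27379]
 [667.7357  -70.76808]
 [716.11426 -60.1537 ]
 [651.82007 232.88817]]
scene [ 272  168   25   81 1038] 0.14146263348680954
((659.0330200195312, 78.75965881347656), (46.382476806640625, 304.08905029296875), 12.431527137756348)
[[603.6545   222.2469  ]
 [669.1165   -74.71247 ]
 [714.41156  -64.727585]
 [648.9495   232.23178 ]]
top lower front edge at z=.127 [0.61033809 0.22251786 0.127     ]
top lower front edge at z=.127 [ 0.67578736 -0.07145326  0.127     ]
```

```bash
python3 - <<'E'
import cv2
a=cv2.imread('pics/top0.png'); 
x=cv2.resize(a[130:175,195:245],None,fx=10,fy=10,interpolation=cv2.INTER_NEAREST);y=cv2.resize(a[125:170,280:330],None,fx=10,fy=10,interpolation=cv2.INTER_NEAREST)
b=cv2.imread('pics/scene0.png'); z=cv2.resize(b[160:255,265:305],None,fx=6,fy=6,interpolation=cv2.INTER_NEAREST)
import numpy as np
cv2.imwrite('pics/le.png',cv2.resize(np.vstack([x,y]),None,fx=.66,fy=.66));cv2.imwrite('pics/ls.png',z)
E
```

```text
(no output)
```

View pics/le.png

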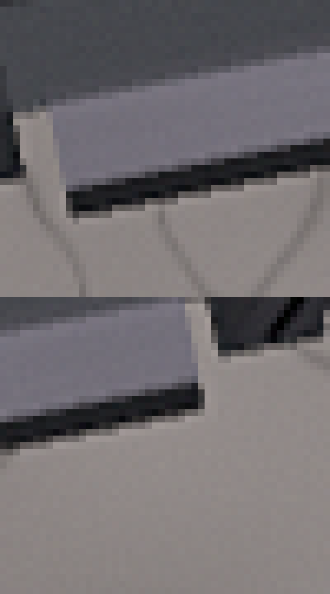

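View pics/ls.png

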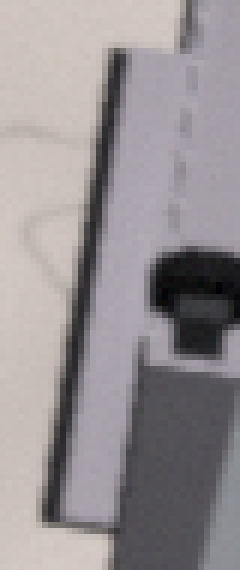

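```bash
python3 -m inch '[{"dx":-10,"dy":-10,"dz":-20,"hand":1},{"dx":-20,"dy":-25,"dz":-20,"hand":1},{"dx":-28,"dy":-28,"dz":-20,"hand":1},{"dx":-28,"dy":-28,"dz":-20,"hand":1},{"dx":-28,"dy":-28,"dz":-20,"hand":1},{"dx":-28,"dy":-28,"hand":1},{"dx":-28,"dy":-28,"hand":1}]' 20; python3 -c "
from workcell import bot
s=bot.observe();print(s['qpos'],s['position'],s['tool_rot'],s['clock'])"
```

```text
[-1.25419941  0.52137553 -0.03630332  1.59949153  0.02121427  1.02111709
 -0.11277554] [0.23578711 0.57881007 0.23130905] [-3.14158710e+00  1.07561613e-05  2.75478745e+00] 0.85schema error: expected keys dx, dy, dz, rx, ry, rz, hand
```

```bash
python3 -m inch '[{"dx":-10,"dy":-10,"dz":-20,"rx":0,"ry":0,"rz":0,"hand":1},{"dx":-20,"dy":-25,"dz":-20,"rx":0,"ry":0,"rz":0,"hand":1},{"dx":-28,"dy":-28,"dz":-20,"rx":0,"ry":0,"rz":0,"hand":1},{"dx":-28,"dy":-28,"dz":-20,"rx":0,"ry":0,"rz":0,"hand":1},{"dx":-28,"dy":-28,"dz":-20,"rx":0,"ry":0,"rz":0,"hand":1},{"dx":-28,"dy":-28,"dz":0,"rx":0,"ry":0,"rz":0,"hand":1},{"dx":-28,"dy":-28,"dz":0,"rx":0,"ry":0,"rz":0,"hand":1}]' 20; python3 -c "
from workcell import bot
s=bot.observe();print(s['qpos'],s['position'],s['tool_rot'],s['clock'])"
```

```text
clock: 1.55
position: [0.3277, 0.3512, 0.332]
tool_rot: [3.14, 0.0, 2.755]
force: [-0.2, 0.0, -0.4]
grip_width: -0.0002
[-0.97346872  0.18281787  0.03529021  1.83439073 -0.00720495  1.12300646
  0.24827695] [0.32772645 0.35120431 0.33198331] [3.14011904e+00 2.86159006e-04 2.75472927e+00] 1.55
```

```bash
python3 -m inch '[{"dx":0,"dy":0,"dz":0,"rx":0,"ry":0.14,"rz":0,"hand":1},{"dx":0,"dy":0,"dz":0,"rx":0,"ry":0.14,"rz":0,"hand":1}]' 20; python3 -c "
from workcell import bot
s=bot.observe();print(s['qpos'],s['position'],s['tool_rot'],s['clock'])"
```

```text
clock: 1.75
position: [0.3271, 0.3528, 0.3329]
tool_rot: [3.137, -0.284, 2.757]
force: [-0.7, 0.0, -0.6]
grip_width: 0.0002
[-0.80997371  0.26332398  0.05013266  1.76204906 -0.28904753  1.24545827
  0.53514221] [0.32714949 0.35283748 0.33288535] [ 3.13698501 -0.28439689  2.75669599] 1.75
```

```bash
cat > kin.py <<'E'
import numpy as np
from scipy.spatial.transform import Rotation as R
D=[([-1.25419941,0.52137553,-0.03630332,1.59949153,0.02121427,1.02111709,-0.11277554],[0.23578711,0.57881007,0.23130905],[-3.14158710,0,2.75478745]),
([-0.97346872,0.18281787,0.03529021,1.83439073,-0.00720495,1.12300646,0.24827695],[0.32772645,0.35120431,0.33198331],[3.14011904,2.86e-4,2.75472927]),
([-0.80997371,0.26332398,0.05013266,1.76204906,-0.28904753,1.24545827,0.53514221],[0.32714949,0.35283748,0.33288535],[3.13698501,-0.28439689,2.75669599])]
def chain(q):
    M=R.identity();out=[]
    for i,v in enumerate(q):
        M=M*R.from_euler('z' if i%2==0 else 'y', -v if i%2==0 else v); out.append(M)
    return out
E
python3 - <<'E'
from kin import *
for q,p,e in D:
    C=chain(q); T=R.from_euler('xyz',e)
    print((C[-1].inv()*T).as_euler('xyz'), C[-1].as_euler('xyz'),e)
A=[];b=[]
for q,p,e in D:
    C=chain(q)
    A.append(np.c_[[0,0,1],C[1].apply([0,0,1]),C[3].apply([0,0,1]),C[6].apply([0,0,1]),C[0].apply([0,1,0]),C[0].apply([1,0,0])]);b.append(p)
A=np.vstack(A);b=np.hstack(b)
for n in (4,5,6):
    x,r,k,s=np.linalg.lstsq(A[:,:n],b,rcond=None);print(n,x,s,(A[:,:n]@x-b).round(4))
E
```

```text
[-6.95515645e-09  1.07603875e-05  1.57079633e+00] [-3.14158189e+00 -5.56054503e-06 -1.95760152e+00] [-3.1415871, 0, 2.75478745]
[-5.05338216e-10  1.61407056e-07  1.57079633e+00] [-3.14130649e+00  1.47361302e-03 -1.95765929e+00] [3.14011904, 0.000286, 2.75472927]
[3.94890010e-10 1.12391851e-09 1.57079632e+00] [ 2.85719291  0.00442256 -1.95698582] [3.13698501, -0.28439689, 2.75669599]
4 [0.08381519 0.5566571  0.4029892  0.12214585] [3.04224315 1.62744359 0.28006403 0.13322215] [-0.0565  0.0155  0.0025 -0.055   0.0253  0.0031  0.0049  0.0137 -0.0057]
5 [ 0.31155175  0.53832102  0.41696903  0.32895037 -0.05926423] [3.04272061 1.73906015 1.62419444 0.25399876 0.12246677] [ 0.0002 -0.0002  0.0003 -0.0003 -0.0004 -0.      0.0002  0.0007 -0.0003]
6 [ 0.31401975  0.53868144  0.42151942  0.32965352 -0.05925453 -0.00412626] [3.04393594 2.37328221 1.73596559 0.25437454 0.14004423 0.06395476] [ 0.     -0.0002 -0.     -0.0001 -0.0005  0.0002  0.0002  0.0006 -0.0001]
```

```bash
cat >> kin.py <<'E'
d=[0.31155175,0.53832102,0.41696903,0.32895037,-0.05926423]
LO=np.array([-2.91,-.3,-1.5,.17,-1.26,.16,-2.52]);HI=np.array([2.91,2.13,1.42,2.43,4.41,1.93,2.52])
B=R.from_euler('z',np.pi/2)
def fk(q,full=False):
    C=chain(q); s=np.array([0,0,d[0]])+C[0].apply([0,d[4],0]); e=s+C[1].apply([0,0,d[1]]); w=e+C[3].apply([0,0,d[2]]); p=w+C[6].apply([0,0,d[3]])
    return (s,e,w,p,C[6]*B) if full else (p,C[6]*B)
def ik(p,T,q0,qref=None,w=.02,marg=.03):
    from scipy.optimize import least_squares
    qref=q0 if qref is None else qref
    def f(q):
        a,b=fk(q); return np.r_[(a-p)*10,(T.inv()*b).as_rotvec()*3,(q-qref)*w]
    r=least_squares(f,np.clip(q0,LO+marg+1e-3,HI-marg-1e-3),bounds=(LO+marg,HI-marg)); a,b=fk(r.x)
    return r.x,np.linalg.norm(a-p),(T.inv()*b).magnitude()
def horiz(psi,pitch=0):  # tool z horizontal at azimuth psi, pitched up by pitch; tool x up
    z=np.array([np.cos(psi)*np.cos(pitch),np.sin(psi)*np.cos(pitch),np.sin(pitch)]); x=np.array([-np.cos(psi)*np.sin(pitch),-np.sin(psi)*np.sin(pitch),np.cos(pitch)])
    return R.from_matrix(np.c_[x,np.cross(z,x),z])
E
python3 - <<'E'
from kin import *
np.set_printoptions(precision=3,suppress=True)
for tc,psi in (((.652,.01),.6),((.645,.04),.6),((.645,.04),.45),((.64,.075),.216),((.64,.075),-.4)):
  for z in (.10,.24):
    best=None
    for q3 in (-.8,0,.8):
      q0=np.array([.2,1,q3,2.1,3.1,1,1.5]);
      r=ik(np.array([tc[0],tc[1],z]),horiz(psi),q0,w=.01)
      s,e,w,p,T=fk(r[0],True)
      print(tc,psi,z,r[0],round(r[1],4),round(r[2],4),'elbow',e,'wrist',w)
E
```

```text
(0.652, 0.01) 0.6 0.1 [ 0.583  1.238 -0.35   2.115  4.143  1.384  1.903] 0.0 0.0 elbow [ 0.392 -0.33   0.487] wrist [ 0.381 -0.176  0.1  ]
(0.652, 0.01) 0.6 0.1 [ 0.326  1.197 -0.041  2.148  4.057  1.665  1.755] 0.0 0.0 elbow [ 0.456 -0.216  0.508] wrist [ 0.381 -0.176  0.1  ]
(0.652, 0.01) 0.6 0.1 [0.098 1.224 0.23  2.178 3.952 1.9   1.599] 0.0 0.0 elbow [ 0.498 -0.109  0.494] wrist [ 0.381 -0.176  0.1  ]
(0.652, 0.01) 0.6 0.24 [ 0.658  0.945 -0.475  2.211  4.083  1.236  1.759] 0.0 0.0 elbow [ 0.309 -0.314  0.627] wrist [ 0.381 -0.176  0.24 ]
(0.652, 0.01) 0.6 0.24 [ 0.357  0.876 -0.086  2.253  4.044  1.51   1.601] 0.0 0.0 elbow [ 0.367 -0.2    0.656] wrist [ 0.381 -0.176  0.24 ]
(0.652, 0.01) 0.6 0.24 [0.056 0.904 0.309 2.296 3.983 1.774 1.436] 0.0 0.0 elbow [ 0.419 -0.083  0.645] wrist [ 0.381 -0.176  0.24 ]
(0.645, 0.04) 0.6 0.1 [ 0.542  1.253 -0.374  2.152  4.086  1.409  1.966] 0.0 0.0 elbow [ 0.407 -0.315  0.48 ] wrist [ 0.374 -0.146  0.1  ]
(0.645, 0.04) 0.6 0.1 [ 0.284  1.207 -0.071  2.185  4.005  1.684  1.803] 0.0 0.0 elbow [ 0.466 -0.198  0.503] wrist [ 0.374 -0.146  0.1  ]
[... 2336 characters left out ...]
] wrist [0.337 0.203 0.1  ]
(0.64, 0.075) -0.4 0.1 [-0.487  1.227 -0.24   2.183  2.127  1.9    1.476] 0.0 0.0 elbow [0.476 0.185 0.493] wrist [0.337 0.203 0.1  ]
(0.64, 0.075) -0.4 0.1 [-0.766  1.217  0.085  2.219  2.009  1.623  1.272] 0.0 0.0 elbow [0.405 0.307 0.498] wrist [0.337 0.203 0.1  ]
(0.64, 0.075) -0.4 0.24 [-0.323  0.944 -0.473  2.273  2.155  1.9    1.761] 0.0 0.0 elbow [0.432 0.082 0.627] wrist [0.337 0.203 0.24 ]
(0.64, 0.075) -0.4 0.24 [-0.489  0.895 -0.26   2.296  2.091  1.762  1.643] 0.0 0.0 elbow [0.399 0.145 0.648] wrist [0.337 0.203 0.24 ]
(0.64, 0.075) -0.4 0.24 [-0.87   0.894  0.229  2.349  2.034  1.45   1.413] 0.0 0.0 elbow [0.316 0.282 0.649] wrist [0.337 0.203 0.24 ]
```

```bash
python3 - <<'E'
from kin import *
np.set_printoptions(precision=3,suppress=True)
q0=np.array(D[2][0])
psi=-.35
g=np.array([np.cos(psi),np.sin(psi),0])
c=np.array([.628,.12,.10])
pre=c-.07*g
qg=[ -.7,1.2,0,2.2,2.1,1.7,1.4]
qpre,*e=ik(pre,horiz(psi),np.array(qg),w=.02); print(qpre,e,pre)
up,*e=ik(c+[0,0,.125],horiz(psi),qpre,w=.02);print(up,e)
via,*e=ik(np.array([.50,.03,.25]),horiz(-1.1),qpre,w=.02);print('via',via,e)
for a,b in ((q0,via),(via,qpre)):
  for t in np.linspace(0,1,9):
    s,e_,w,p,T=fk(a+(b-a)*t,True); z=T.apply([0,0,1]); x=T.apply([1,0,0]); print(round(t,2),'tcp',p,'z',z,'x',x,'wrist',w,'elb',e_)
E
```

```text
[-0.829  1.239 -0.144  2.264  1.854  1.811  1.271] [np.float64(5.497334495522632e-06), 1.2742781220186742e-05] [0.562 0.144 0.1  ]
[-0.736  0.914 -0.057  2.308  2.017  1.646  1.519] [np.float64(7.1616788004972055e-06), 3.073772932897103e-05]
via [-0.673  0.886 -0.262  2.095  1.231  1.821  1.667] [np.float64(7.214050073927238e-06), 4.2203847523363876e-05]
0.0 tcp [0.327 0.354 0.333] z [-0.258  0.11  -0.96 ] x [-0.89   0.36   0.281] wrist [0.412 0.317 0.648] elb [0.14  0.061 0.831]
0.12 tcp [0.323 0.282 0.281] z [-0.287 -0.155 -0.945] x [-0.95   0.173  0.26 ] wrist [0.418 0.333 0.592] elb [0.169 0.087 0.819]
0.25 tcp [0.326 0.21  0.251] z [-0.282 -0.405 -0.87 ] x [-0.948 -0.022  0.318] wrist [0.419 0.343 0.537] elb [0.198 0.111 0.803]
0.38 tcp [0.338 0.144 0.237] z [-0.239 -0.623 -0.745] x [-0.879 -0.187  0.439] wrist [0.416 0.349 0.482] elb [0.227 0.133 0.785]
0.5 tcp [0.358 0.09  0.236] z [-0.156 -0.794 -0.588] x [-0.748 -0.293  0.595] wrist [0.41  0.351 0.43 ] elb [0.256 0.154 0.763]
0.62 tcp [0.388 0.05  0.242] z [-0.036 -0.908 -0.417] x [-0.571 -0.324  0.754] wrist [0.4   0.349 0.
[... 836 characters left out ...]
.051  0.042  0.998] wrist [0.316 0.305 0.184] elb [0.381 0.262 0.594]
0.5 tcp [0.55  0.079 0.188] z [ 0.747 -0.662  0.07 ] x [-0.057  0.042  0.998] wrist [0.304 0.297 0.165] elb [0.384 0.278 0.574]
0.62 tcp [0.557 0.095 0.168] z [ 0.807 -0.587  0.066] x [-0.055  0.036  0.998] wrist [0.292 0.288 0.147] elb [0.387 0.293 0.553]
0.75 tcp [0.561 0.111 0.147] z [ 0.859 -0.508  0.052] x [-0.045  0.026  0.999] wrist [0.279 0.278 0.13 ] elb [0.388 0.307 0.531]
0.88 tcp [0.563 0.128 0.124] z [ 0.904 -0.427  0.03 ] x [-0.027  0.014  1.   ] wrist [0.266 0.268 0.114] elb [0.388 0.322 0.509]
1.0 tcp [0.562 0.144 0.1  ] z [ 0.939 -0.343 -0.   ] x [0. 0. 1.] wrist [0.253 0.257 0.1  ] elb [0.388 0.335 0.487]
```

```bash
cat >> kin.py <<'E'
def rows(a,b,n):
    """print shifts (mm) and turns along a joint-space path"""
    p,T=fk(a)
    for t in np.linspace(0,1,n+1)[1:]:
        p2,T2=fk(a+(b-a)*t); print((T.inv().apply(p2-p)*1000).round(0),(T.inv()*T2).as_rotvec().round(3)); p,T=p2,T2
E
python3 - <<'E'
from kin import *
np.set_printoptions(precision=3,suppress=True)
rows(np.array(D[2][0]),np.array([-0.673,0.886,-0.262,2.095,1.231,1.821,1.667]),18)
E
```

```text
[-16. -30.  22.] [ 0.117 -0.024 -0.086]
[-13. -29.  21.] [ 0.118 -0.015 -0.088]
[-11. -28.  20.] [ 0.117 -0.007 -0.089]
[ -8. -27.  19.] [ 0.117  0.    -0.091]
[ -6. -26.  18.] [ 0.115  0.007 -0.093]
[ -5. -25.  17.] [ 0.113  0.013 -0.095]
[ -4. -23.  16.] [ 0.111  0.019 -0.097]
[ -3. -22.  15.] [ 0.108  0.023 -0.099]
[ -2. -21.  14.] [ 0.105  0.027 -0.101]
[ -2. -19.  12.] [ 0.103  0.03  -0.102]
[ -2. -18.  11.] [ 0.1    0.033 -0.103]
[ -2. -18.  10.] [ 0.097  0.035 -0.103]
[ -2. -17.   8.] [ 0.095  0.037 -0.103]
[ -3. -17.   7.] [ 0.093  0.038 -0.103]
[ -3. -17.   5.] [ 0.091  0.039 -0.102]
[ -4. -17.   4.] [ 0.089  0.039 -0.101]
[ -4. -17.   2.] [ 0.087  0.04  -0.099]
[ -4. -17.   1.] [ 0.086  0.04  -0.097]
```

```bash
python3 -m inch '[{"dx":-16,"dy":-30,"dz":20,"rx":0.117,"ry":-0.024,"rz":-0.086,"hand":1},{"dx":-13,"dy":-29,"dz":20,"rx":0.118,"ry":-0.015,"rz":-0.088,"hand":1},{"dx":-11,"dy":-28,"dz":20,"rx":0.117,"ry":-0.007,"rz":-0.089,"hand":1},{"dx":-8,"dy":-27,"dz":19,"rx":0.117,"ry":0,"rz":-0.091,"hand":1},{"dx":-6,"dy":-26,"dz":18,"rx":0.115,"ry":0.007,"rz":-0.093,"hand":1},{"dx":-5,"dy":-25,"dz":17,"rx":0.113,"ry":0.013,"rz":-0.095,"hand":1},{"dx":-4,"dy":-23,"dz":16,"rx":0.111,"ry":0.019,"rz":-0.097,"hand":1},{"dx":-3,"dy":-22,"dz":15,"rx":0.108,"ry":0.023,"rz":-0.099,"hand":1},{"dx":-2,"dy":-21,"dz":14,"rx":0.105,"ry":0.027,"rz":-0.101,"hand":1}]' 20; python3 - <<'E'
from kin import *
from workcell import bot
np.set_printoptions(precision=4,suppress=True)
s=bot.observe();q=s['qpos'];print(q,s['position'],s['clock']);p,T=fk(q);print(p,T.apply([0,0,1]))
rows(np.array(q),np.array([-0.673,0.886,-0.262,2.095,1.231,1.821,1.667]),10)
E
```

```text
clock: 2.65
position: [0.3602, 0.0889, 0.2412]
tool_rot: [-2.38, -0.64, -2.772]
force: [0.3, 0.8, -1.0]
grip_width: -0.0003
[-0.825   0.5659  0.0106  1.9312  0.4483  1.5183  1.1557] [0.3602 0.0889 0.2412] 2.65
[0.3619 0.0899 0.2418] [-0.1535 -0.7999 -0.5802]
[ -1. -17.  12.] [ 0.093  0.032 -0.091]
[ -1. -16.  10.] [ 0.091  0.033 -0.092]
[ -1. -16.   9.] [ 0.088  0.034 -0.093]
[ -2. -15.   8.] [ 0.086  0.034 -0.093]
[ -3. -15.   7.] [ 0.084  0.034 -0.093]
[ -3. -15.   5.] [ 0.082  0.033 -0.092]
[ -4. -15.   4.] [ 0.081  0.033 -0.091]
[ -4. -15.   3.] [ 0.08   0.032 -0.089]
[ -5. -15.   2.] [ 0.079  0.031 -0.087]
[ -5. -15.   1.] [ 0.078  0.029 -0.084]
```

Tracking well; the model is within 2 mm.

```bash
python3 -m inch '[{"dx":-1,"dy":-17,"dz":12,"rx":0.093,"ry":0.032,"rz":-0.091,"hand":1},{"dx":-1,"dy":-16,"dz":10,"rx":0.091,"ry":0.033,"rz":-0.092,"hand":1},{"dx":-1,"dy":-16,"dz":9,"rx":0.088,"ry":0.034,"rz":-0.093,"hand":1},{"dx":-2,"dy":-15,"dz":8,"rx":0.086,"ry":0.034,"rz":-0.093,"hand":1},{"dx":-3,"dy":-15,"dz":7,"rx":0.084,"ry":0.034,"rz":-0.093,"hand":1},{"dx":-3,"dy":-15,"dz":5,"rx":0.082,"ry":0.033,"rz":-0.092,"hand":1},{"dx":-4,"dy":-15,"dz":4,"rx":0.081,"ry":0.033,"rz":-0.091,"hand":1},{"dx":-4,"dy":-15,"dz":3,"rx":0.08,"ry":0.032,"rz":-0.089,"hand":1},{"dx":-5,"dy":-15,"dz":2,"rx":0.079,"ry":0.031,"rz":-0.087,"hand":1},{"dx":-5,"dy":-15,"dz":1,"rx":0.078,"ry":0.029,"rz":-0.084,"hand":1}]' 20; python3 - <<'E'
from kin import *
from h import bot,save
np.set_printoptions(precision=4,suppress=True)
s=bot.observe();q=s['qpos'];print(q,s['position'],s['clock']);p,T=fk(q);print(p,T.apply([0,0,1]))
qp,*e=ik(np.array([.562,.144,.1])+p-s['position'],horiz(-.35),q,w=.02);print(qp,e)
rows(np.array(q),qp,8)
im,d=bot.grab_frame('wrist');save('wrist1',im);np.save('wrist1_d.npy',d)
im,d=bot.grab_frame('scene');save('scene1',im)
E
```

```text
clock: 3.65
position: [0.4998, 0.0303, 0.2498]
tool_rot: [2.636, -1.569, -0.596]
force: [1.0, 0.1, -1.1]
grip_width: 0.0001
[-0.8562  0.8618 -0.0137  2.1094  1.1815  1.6441  1.7253] [0.4998 0.0303 0.2498] 3.65
[0.5039 0.033  0.2506] [ 0.4523 -0.8918 -0.0016]
[-0.908   1.2296 -0.0507  2.2653  1.8342  1.7149  1.2441] [np.float64(9.825609508279895e-06), 6.124441142288344e-05]
[-10. -18.  -2.] [0.09  0.038 0.004]
[-13. -18.  -3.] [0.093 0.027 0.004]
[-15. -18.  -4.] [0.095 0.017 0.004]
[-17. -17.  -6.] [0.096 0.006 0.004]
[-19. -17.  -7.] [ 0.096 -0.005  0.005]
[-22. -16.  -8.] [ 0.095 -0.016  0.006]
[-24. -15.  -9.] [ 0.093 -0.026  0.008]
[-26. -14.  -9.] [ 0.09  -0.036  0.01 ]
```

View pics/wrist1.png

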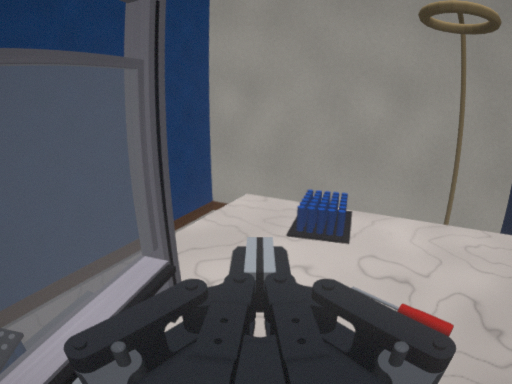

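View pics/scene1.png

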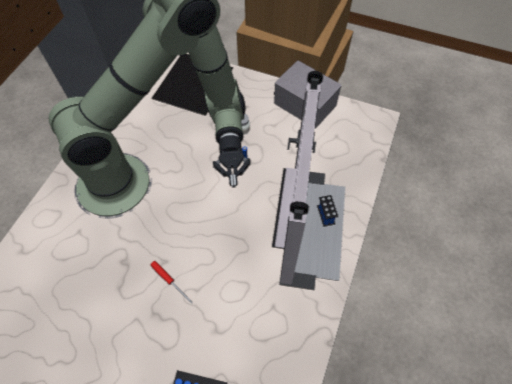

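The wrist picture shows the shut fingertips at (260,245), the lip at lower left ending near (170,262), and the right upright. In the scene picture the gripper is in front of the guard, with the cell and jar under the wrist, undisturbed. Next I lower and turn to the pre-contact pose.

```bash
python3 -m inch '[{"dx":-10,"dy":-18,"dz":-2,"rx":0.09,"ry":0.038,"rz":0.004,"hand":1},{"dx":-13,"dy":-18,"dz":-3,"rx":0.093,"ry":0.027,"rz":0.004,"hand":1},{"dx":-15,"dy":-18,"dz":-4,"rx":0.095,"ry":0.017,"rz":0.004,"hand":1},{"dx":-17,"dy":-17,"dz":-6,"rx":0.096,"ry":0.006,"rz":0.004,"hand":1},{"dx":-19,"dy":-17,"dz":-7,"rx":0.096,"ry":-0.005,"rz":0.005,"hand":1},{"dx":-22,"dy":-16,"dz":-8,"rx":0.095,"ry":-0.016,"rz":0.006,"hand":1},{"dx":-24,"dy":-15,"dz":-9,"rx":0.093,"ry":-0.026,"rz":0.008,"hand":1},{"dx":-26,"dy":-14,"dz":-9,"rx":0.09,"ry":-0.036,"rz":0.01,"hand":1}]' 20; python3 - <<'E'
from kin import *
from h import *
np.set_printoptions(precision=4,suppress=True)
s=bot.observe();q=s['qpos'];print(q,s['position'],s['clock'],s['force'])
T=R.from_euler('xyz',s['tool_rot']);print(T.as_matrix())
im,d=bot.grab_frame('wrist');save('wrist2',im);np.save('wrist2_d.npy',d); print(bot.get_calibration('wrist'))
for t in ('lip_front','pointer_tip'): print(t,bot.tip_of('wrist',t)[:2])
im,d=bot.grab_frame('scene');save('scene2',im)
im,d=bot.grab_frame('top');save('top2',im)
for t in ('lip_front','pointer_tip','cell'): print(t,bot.tip_of('top',t)[:2],bot.tip_of('scene',t)[:2])
E
```

```text
clock: 4.55
position: [0.5621, 0.1456, 0.101]
tool_rot: [-1.375, -1.561, -2.121]
force: [0.2, 0.7, 0.5]
grip_width: -0.0002
[-0.963   1.2319  0.0064  2.2528  1.8133  1.6522  1.2269] [0.5621 0.1456 0.101 ] 4.55 [0.209  0.6842 0.5362]
[[-0.0051 -0.347   0.9378]
 [-0.0084 -0.9378 -0.3471]
 [ 1.     -0.0097  0.0019]]
{'vertical_fov': 65.70646984690485, 'cx': 259.3979925750644, 'cy': 194.89551970710255, 'origin': array([0.4273, 0.1943, 0.1758]), 'orientation': array([-1.8843,  0.0074, -1.9189])}
lip_front []
pointer_tip [{'centre': [13.9, 88.9], 'score': 0.8}]
lip_front [] [{'centre': [203.0, 280.5], 'score': 0.86}, {'centre': [131.0, 242.5], 'score': 0.58}]
pointer_tip [{'centre': [153.3, 199.1], 'score': 0.66}, {'centre': [227.1, 183.0], 'score': 0.2}] [{'centre': [154.5, 288.6], 'score': 0.66}]
cell [{'centre': [225.0, 182.8], 'score': 0.52}] [{'centre': [214.0, 329.0], 'score': 0.24}]
```

View pics/wrist2.png

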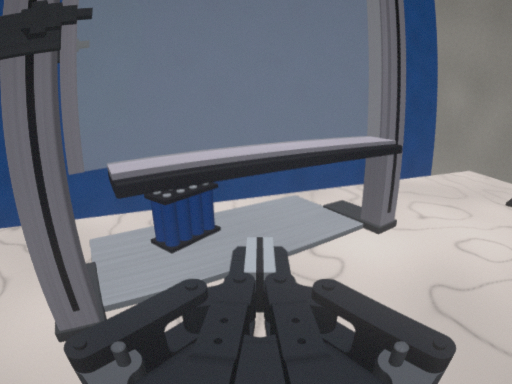

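View pics/top2.png

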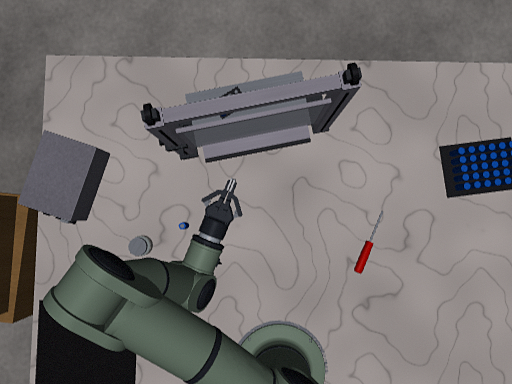

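The wrist picture shows the lip clearly, with its left end at (113–122,165–187) and its right end at (405,150). The front pointer's tip is at about (90,14), and the fingertips at (260,240) are below and in front of the lip. The top view has the cell, jar and screwdriver in place. I'll turn these into positions with the fisheye model.

```bash
cat >> h.py <<'E'
def fray(c,r,k,H=384):
    f=H/2/np.tan(np.radians(c['vertical_fov'])/2)
    v=np.array([k-c['cx'],r-c['cy']]);rr=np.linalg.norm(v);t=rr/f
    u=np.r_[np.sin(t)*v/rr,np.cos(t)]; return np.array(c['origin']),Rm(c['orientation'])@u
E
python3 - <<'E'
from h import *
np.set_printoptions(precision=4,suppress=True)
w=cal('wrist');sc=cal('scene');tp=cal('top')
print('ptr w+s',tri([fray(w,14,90),ray(sc,149.7,288)]))
print('ptr w+t',tri([fray(w,14,90),ray(tp,153.4,197.5)]))
print('all',tri([fray(w,14,90),ray(sc,149.7,288),ray(tp,153.4,197.5)]))
# intersect wrist ray with the vertical plane guard-x = lip front + 9mm
L=np.array([.605,.2225,0]);ex=np.array([.977,.215,0]);ey=np.array([-.215,.977,0])
def pl(rw,off):
    o,u=rw; t=((L+off*ex-o)@ex)/(u@ex); return o+t*u
P=pl(fray(w,14,90),.009); print('ptr plane',P,'beyond lip end',(P-L)@ey)
d=np.load('wrist2_d.npy')
im=cv2.imread('pics/wrist2.png')
print('lip lower-left front corner',pl(fray(w,187,122),0),'upper',pl(fray(w,172,115),0),'right',pl(fray(w,155,405),0),pl(fray(w,147,403),0))
cv2.imwrite('pics/w2a.png',cv2.resize(im[0:60,60:120],None,fx=8,fy=8,interpolation=cv2.INTER_CUBIC))
cv2.imwrite('pics/w2b.png',cv2.resize(im[150:200,100:160],None,fx=8,fy=8,interpolation=cv2.INTER_CUBIC))
# depth near the lip front face
for c in range(130,400,30):
    col=[]
    for r in range(130,195):
        if d[r,c]>0:
            o,u=fray(w,r,c); z=Rm(w['orientation'])[:,2]; p=o+u*d[r,c]/(u@z)
            if abs((p-L)@ex)<.012: col.append((r,p))
    if col: print(c,col[0][0],col[0][1],col[-1][0],col[-1][1],((col[-1][1]-L)@ex).round(4))
E
```

```text
ptr w+s (array([0.6112, 0.2309, 0.2404]), [np.float64(0.0011057587685864546), np.float64(0.0011057587685865376)])
ptr w+t (array([0.6152, 0.2314, 0.2423]), [np.float64(0.0012283955855936963), np.float64(0.0012283955855937093)])
all (array([0.6135, 0.2306, 0.2415]), [np.float64(0.0016791542474067697), np.float64(0.0021401250829484386), np.float64(0.002121586353654388)])
ptr plane [0.6121 0.232  0.2415] beyond lip end 0.007756933975984391
lip lower-left front corner [0.6064 0.216  0.1342] upper [0.6058 0.2191 0.1439] right [ 0.6723 -0.0835  0.1254] [ 0.6709 -0.0768  0.1355]
130 170 [0.6182 0.2109 0.1416] 194 [0.606  0.2116 0.1294] -0.0014
160 166 [0.623  0.1911 0.1412] 191 [0.6107 0.1928 0.1278] -0.0008
190 161 [0.6259 0.1705 0.1421] 186 [0.6158 0.1728 0.1275] -0.0001
220 157 [0.6336 0.1479 0.1417] 179 [0.6183 0.1519 0.1295] -0.0022
250 154 [0.6375 0.1239 0.1415] 175 [0.6248 0.1283 0.1286] -0.0009
280 150 [0.645  0.0958 0.1419] 170 [0.63   0.1024 0.129 ] -0.0014
310 147 [0.6494 0.0653 0.1423] 166 [0.6368 0.0721 0.1286] -0.0013
340 144 [0.6591 0.0265 0.1424] 161 [0.6463 0.0348 0.1288] 0.0
370 142 [ 0.6695 -0.0211  0.1421] 156 [ 0.6528 -0.0076  0.1305] -0.0027
```

View pics/w2a.png

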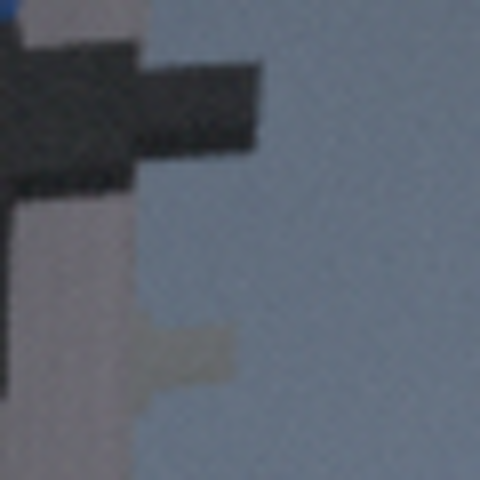

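View pics/w2b.png

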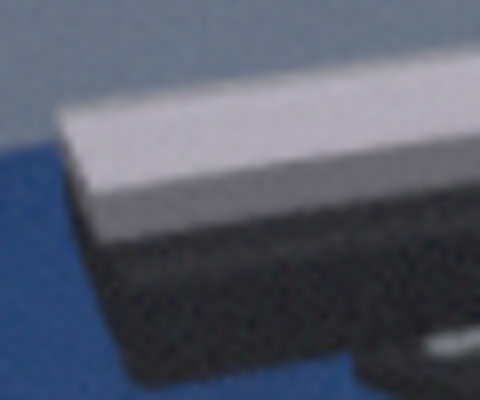

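```bash
python3 - <<'E'
from h import *
np.set_printoptions(precision=4,suppress=True)
w=cal('wrist')
L=np.array([.605,.2225,0]);ex=np.array([.977,.215,0])
def pl(r,k,off):
    o,u=fray(w,r,k); t=((L+off*ex-o)@ex)/(u@ex); return o+t*u
print(pl(13.3,92.3,.009)); print(pl(180,112.5,0),pl(198,117.5,0), 'strip top front',pl(174,111,0))
E
```

```text
[0.6124 0.2306 0.2419]
[0.6053 0.2212 0.1394] [0.6056 0.2197 0.1279] strip top front [0.6052 0.2216 0.1431]
```

```bash
python3 -m inch '[{"dx":-1,"dy":0,"dz":20,"rx":0,"ry":0,"rz":0,"hand":1},{"dx":0,"dy":0,"dz":28,"rx":0,"ry":0,"rz":0,"hand":1},{"dx":0,"dy":0,"dz":24,"rx":0,"ry":0,"rz":0,"hand":1},{"dx":0,"dy":0,"dz":10,"rx":0,"ry":0,"rz":0,"hand":1},{"dx":0,"dy":0,"dz":0,"rx":0,"ry":0,"rz":0,"hand":1}]' 20; python3 - <<'E'
from h import *
np.set_printoptions(precision=4,suppress=True)
s=bot.observe();print(s['qpos'],s['position'],s['force'],s['clock'])
L=np.array([.605,.2225,0]);ex=np.array([.977,.215,0]);print('under edge',(s['position']-L)@ex)
im,d=bot.grab_frame('wrist');save('wrist3',im);np.save('wrist3_d.npy',d)
E
```

```text
clock: 5.6
position: [0.6392, 0.1155, 0.101]
tool_rot: [-1.066, -1.564, -2.434]
force: [-0.6, -0.2, 0.6]
grip_width: -0.0002
[-0.8506  1.2212  0.1135  2.1695  1.9848  1.5744  1.2967] [0.6392 0.1155 0.101 ] [-0.595  -0.1569  0.5649] 5.6
under edge 0.010448041280062376
```

View pics/wrist3.png

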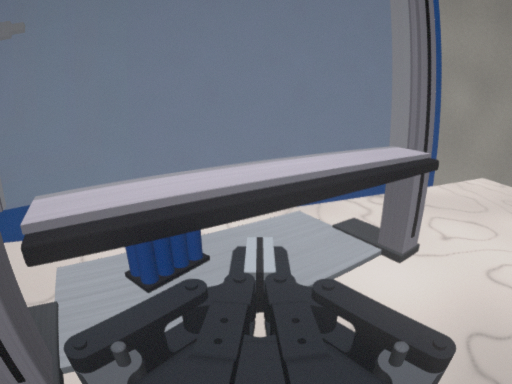

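The fingertips at (260,240) sit below the lip's lower edge at (260,205). That fits being about 10 mm under the edge with 12 mm or so of gap left. Now I raise slowly to find contact.

```bash
python3 -m inch '[{"dx":5,"dy":0,"dz":0,"rx":0,"ry":0,"rz":0,"hand":1},{"dx":4,"dy":0,"dz":0,"rx":0,"ry":0,"rz":0,"hand":1},{"dx":3,"dy":0,"dz":0,"rx":0,"ry":0,"rz":0,"hand":1}]' ; python3 -m inch '[{"dx":2,"dy":0,"dz":0,"rx":0,"ry":0,"rz":0,"hand":1},{"dx":2,"dy":0,"dz":0,"rx":0,"ry":0,"rz":0,"hand":1}]';  python3 -m inch '[{"dx":2,"dy":0,"dz":0,"rx":0,"ry":0,"rz":0,"hand":1},{"dx":2,"dy":0,"dz":0,"rx":0,"ry":0,"rz":0,"hand":1}]';
```

```text
clock: 5.95
position: [0.6384, 0.1169, 0.1129]
tool_rot: [-1.209, -1.566, -2.287]
force: [0.0, 0.2, -0.2]
grip_width: 0.0
clock: 6.15
position: [0.6386, 0.1166, 0.1167]
tool_rot: [-1.199, -1.565, -2.298]
force: [0.0, 1.1, -3.1]
grip_width: -0.0001
clock: 6.35
position: [0.6386, 0.1165, 0.1203]
tool_rot: [-1.312, -1.566, -2.185]
force: [-1.3, 1.2, -2.5]
grip_width: -0.0003
```

```bash
python3 -m inch '[{"dx":4,"dy":0,"dz":0,"rx":0,"ry":0,"rz":0,"hand":1},{"dx":5,"dy":0,"dz":0,"rx":0,"ry":0,"rz":0,"hand":1},{"dx":5,"dy":0,"dz":0,"rx":0,"ry":0,"rz":0,"hand":1},{"dx":5,"dy":0,"dz":0,"rx":0,"ry":0,"rz":0,"hand":1},{"dx":5,"dy":0,"dz":0,"rx":0,"ry":0,"rz":0,"hand":1},{"dx":5,"dy":0,"dz":0,"rx":0,"ry":0,"rz":0,"hand":1},{"dx":5,"dy":0,"dz":0,"rx":0,"ry":0,"rz":0,"hand":1},{"dx":5,"dy":0,"dz":0,"rx":0,"ry":0,"rz":0,"hand":1},{"dx":5,"dy":0,"dz":0,"rx":0,"ry":0,"rz":0,"hand":1},{"dx":4,"dy":0,"dz":0,"rx":0,"ry":0,"rz":0,"hand":1}]' ; python3 - <<'E'
from h import *
np.set_printoptions(precision=4,suppress=True)
s=bot.observe();print(s['qpos'],s['position'],s['force'],s['clock']);print(R.from_euler('xyz',s['tool_rot']).as_matrix())
L=np.array([.605,.2225,0]);ex=np.array([.977,.215,0]);print('under edge',(s['position']-L)@ex)
im,d=bot.grab_frame('wrist');save('wrist4',im);np.save('wrist4_d.npy',d)
E
```

```text
clock: 7.35
position: [0.6386, 0.1161, 0.169]
tool_rot: [-1.159, -1.565, -2.338]
force: [0.9, 2.3, -2.3]
grip_width: -0.0003
[-0.8647  1.0668  0.1348  2.2424  1.9997  1.5325  1.3684] [0.6386 0.1161 0.169 ] [ 0.8815  2.3083 -2.3259] 7.35
[[-0.0038 -0.3483  0.9374]
 [-0.0039 -0.9374 -0.3483]
 [ 1.     -0.005   0.0022]]
under edge 0.009916319728342152
```

View pics/wrist4.png

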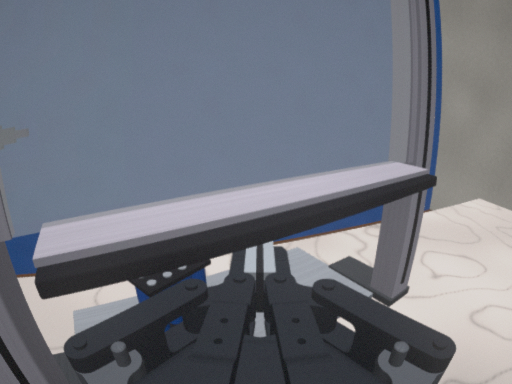

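The lip now rests on the fingertips (contact at (260,240)), riding up at 2–3 N. Carrying on.

```bash
python3 -m inch '[{"dx":4,"dy":0,"dz":0,"rx":0,"ry":0,"rz":0,"hand":1},{"dx":5,"dy":0,"dz":0,"rx":0,"ry":0,"rz":0,"hand":1},{"dx":5,"dy":0,"dz":0,"rx":0,"ry":0,"rz":0,"hand":1},{"dx":5,"dy":0,"dz":0,"rx":0,"ry":0,"rz":0,"hand":1},{"dx":5,"dy":0,"dz":0,"rx":0,"ry":0,"rz":0,"hand":1},{"dx":5,"dy":0,"dz":0,"rx":0,"ry":0,"rz":0,"hand":1},{"dx":4,"dy":0,"dz":0,"rx":0,"ry":0,"rz":0,"hand":1},{"dx":4,"dy":0,"dz":0,"rx":0,"ry":0,"rz":0,"hand":1},{"dx":3,"dy":0,"dz":0,"rx":0,"ry":0,"rz":0,"hand":1},{"dx":2,"dy":0,"dz":0,"rx":0,"ry":0,"rz":0,"hand":1}]' ; python3 - <<'E'
from h import *
np.set_printoptions(precision=4,suppress=True)
s=bot.observe();print(s['qpos'],s['position'],s['force'],s['clock'])
L=np.array([.605,.2225,0]);ex=np.array([.977,.215,0]);print('under edge',(s['position']-L)@ex)
im,d=bot.grab_frame('wrist');save('wrist5',im);np.save('wrist5_d.npy',d);w=cal('wrist')
z=Rm(w['orientation'])[:,2]
for t in ('lip_front','pointer_tip'): print(t,bot.tip_of('wrist',t)[:2])
for c in range(60,400,40):
    col=[]
    for r in range(130,310):
        if d[r,c]>0:
            o,u=fray(w,r,c); p=o+u*d[r,c]/(u@z)
            if abs((p-L)@ex)<.004: col.append((r,p))
    if col: print(c,col[0][0],col[0][1],col[-1][0],col[-1][1])
im,ds=bot.grab_frame('scene');save('scene5',im)
im,dt=bot.grab_frame('top');save('top5',im)
for n,dd in (('scene',ds),('top',dt)):
    c=cal(n)
    for t in ('lip_front','pointer_tip'):
        for q in bot.tip_of(n,t)[:1]: print(n,t,q)
    f=192/np.tan(np.radians(c['vertical_fov'])/2); rr,kk=np.mgrid[0:384,0:512]
    P=np.stack([(kk-c['cx'])/f*dd,(rr-c['cy'])/f*dd,dd],-1)@Rm(c['orientation']).T+np.array(c['origin'])
    a=(P-L)@ex; b=(P-L)@np.array([-.215,.977,0]); m=(a>.01)&(a<.04)&(b<-.01)&(b>-.29)&(P[...,2]>.1)
    print(n,'strip z',np.median(P[m][:,2]),m.sum(),'bench',np.median(P[(abs(P[...,0]-.5)<.05)&(abs(P[...,1]+.1)<.08)][:,2]))
E
```

```text
clock: 8.4
position: [0.6384, 0.1159, 0.2108]
tool_rot: [-1.158, -1.565, -2.34]
force: [2.7, -0.6, -2.4]
grip_width: -0.0
[-0.8743  0.9669  0.1504  2.2752  2.0079  1.5004  1.4277] [0.6384 0.1159 0.2108] [ 2.6623 -0.5551 -2.445 ] 8.4
under edge 0.009701517708441961
lip_front []
pointer_tip [{'centre': [253.1, 8.1], 'score': 0.81}]
60 268 [0.6117 0.2106 0.2312] 295 [0.6056 0.2121 0.2223]
100 259 [0.615  0.1931 0.2317] 286 [0.6099 0.1949 0.222 ]
140 251 [0.6187 0.176  0.2313] 276 [0.6134 0.1776 0.2224]
180 241 [0.6225 0.1582 0.2317] 266 [0.6169 0.1599 0.2225]
220 231 [0.6271 0.1391 0.2317] 255 [0.6237 0.1405 0.2211]
260 221 [0.6318 0.1177 0.2318] 249 [0.6233 0.1209 0.2209]
300 211 [0.6375 0.0924 0.2315] 231 [0.6304 0.0957 0.2232]
340 201 [0.6432 0.0618 0.2316] 219 [0.6385 0.0641 0.222 ]
380 190 [0.6529 0.0195 0.2314] 205 [0.6473 0.0231 0.2225]
scene lip_front {'centre': [191.2, 280.3], 'score': 0.82}
scene pointer_tip {'centre': [150.2, 288.9], 'score': 0.54}
scene strip z 0.2371628766270948 731 bench 0.0010246111998510887
top pointer_tip {'centre': [155.4, 195.4], 'score': 0.58}
top strip z 0.23666502523734767 1248 bench 0.000725158142849347
```

View pics/wrist5.png

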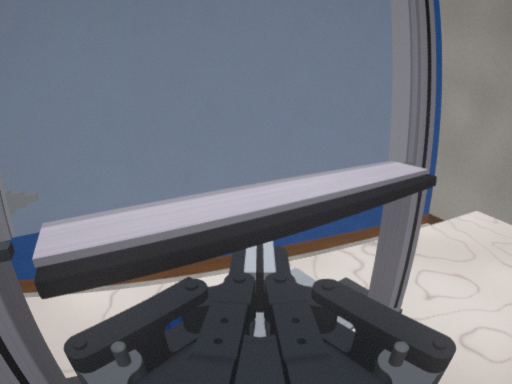

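```bash
python3 - <<'E'
from h import *
np.set_printoptions(precision=4,suppress=True)
w=cal('wrist')
L=np.array([.605,.2225,0]);ex=np.array([.977,.215,0]);ey=np.array([-.215,.977,0])
def pl(r,k,off):
    o,u=fray(w,r,k); t=((L+off*ex-o)@ex)/(u@ex); return o+t*u
for r,k in ((253.1,8.1),(252,10),(250,12)): p=pl(r,k,.009);print('ptr',p,(p-L)@ey)
im=cv2.imread('pics/wrist5.png');cv2.imwrite('pics/w5a.png',cv2.resize(im[215:305,0:80],None,fx=7,fy=7,interpolation=cv2.INTER_CUBIC))
E
```

```text
ptr [0.6118 0.2334 0.2393] 0.009163831859867777
ptr [0.612  0.2324 0.2396] 0.008120963955686223
ptr [0.6123 0.2312 0.2403] 0.006907346065801254
```

View pics/w5a.png

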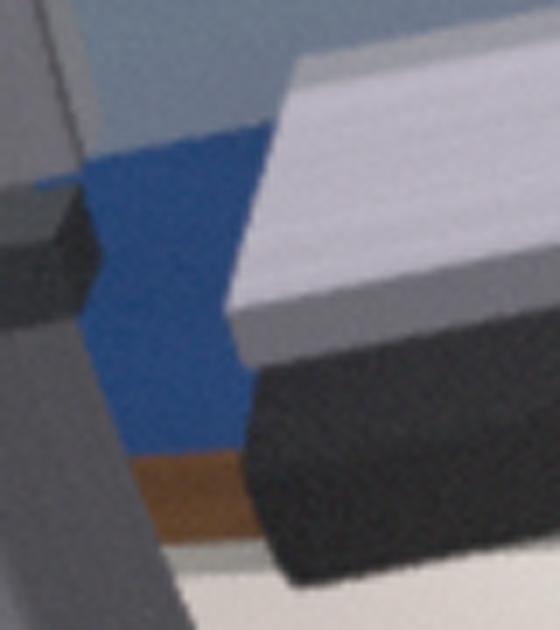

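Estimates agree: lip centre at 0.227, pointer at about 0.240. I'll raise a further 13 mm, slowly.

```bash
python3 -m inch '[{"dx":3,"dy":0,"dz":0,"rx":0,"ry":0,"rz":0,"hand":1},{"dx":3,"dy":0,"dz":0,"rx":0,"ry":0,"rz":0,"hand":1},{"dx":3,"dy":0,"dz":0,"rx":0,"ry":0,"rz":0,"hand":1},{"dx":2,"dy":0,"dz":0,"rx":0,"ry":0,"rz":0,"hand":1},{"dx":1,"dy":0,"dz":0,"rx":0,"ry":0,"rz":0,"hand":1},{"dx":0,"dy":0,"dz":0,"rx":0,"ry":0,"rz":0,"hand":1}]' ; python3 - <<'E'
from h import *
np.set_printoptions(precision=4,suppress=True)
s=bot.observe();print(s['qpos'],s['position'],s['force'],s['clock'])
im,d=bot.grab_frame('wrist');save('wrist6',im);np.save('wrist6_d.npy',d);w=cal('wrist')
L=np.array([.605,.2225,0]);ex=np.array([.977,.215,0]);ey=np.array([-.215,.977,0])
z=Rm(w['orientation'])[:,2]
for t in ('pointer_tip',):
  for q in bot.tip_of('wrist',t)[:2]:
    o,u=fray(w,*q['centre']); t=((L+.009*ex-o)@ex)/(u@ex); print(q,o+t*u)
for c in range(60,400,60):
    col=[]
    for r in range(130,310):
        if d[r,c]>0:
            o,u=fray(w,r,c); p=o+u*d[r,c]/(u@z)
            if abs((p-L)@ex)<.004: col.append((r,p))
    if col: print(c,col[0][0],col[0][1],col[-1][0],col[-1][1])
cv2.imwrite('pics/w6a.png',cv2.resize(im[225:325,0:90,::-1],None,fx=6,fy=6,interpolation=cv2.INTER_CUBIC))
E
```

```text
clock: 9.45
position: [0.6384, 0.1159, 0.2229]
tool_rot: [-1.105, -1.565, -2.393]
force: [-0.1, -0.5, -0.1]
grip_width: 0.0002
[-0.8774  0.9378  0.1552  2.2827  2.01    1.4908  1.4467] [0.6384 0.1159 0.2229] [-0.0632 -0.506  -0.1294] 9.45
{'centre': [280.2, 16.4], 'score': 0.82} [0.6117 0.2339 0.2389]
60 268 [0.6111 0.2103 0.2433] 294 [0.6059 0.212  0.2343]
120 254 [0.6173 0.1845 0.2435] 281 [0.6118 0.1862 0.2339]
180 241 [0.6224 0.1582 0.2435] 266 [0.619  0.1598 0.233 ]
240 226 [0.6296 0.1286 0.2434] 261 [0.6214 0.1316 0.2292]
300 211 [0.6369 0.0927 0.2435] 231 [0.6319 0.0948 0.2341]
360 195 [0.6476 0.0424 0.2436] 212 [0.6428 0.045  0.2339]
```

View pics/w6a.png

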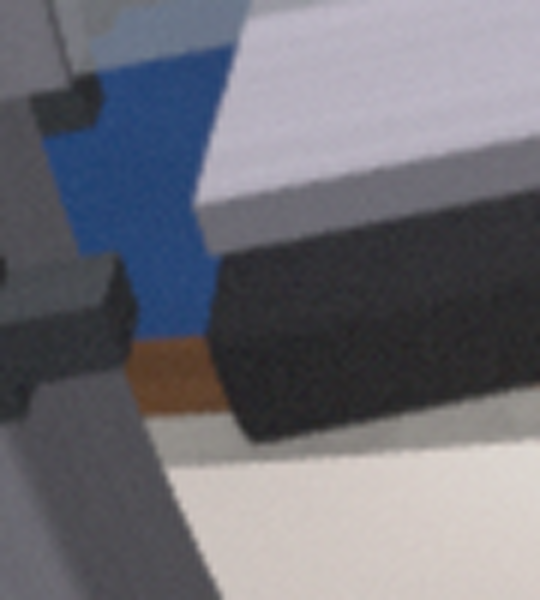

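```bash
python3 - <<'E'
from h import *
np.set_printoptions(precision=4,suppress=True)
w=cal('wrist');f=192/np.tan(np.radians(w['vertical_fov'])/2)
def proj(P):
    p=Rm(w['orientation']).T@(np.array(P)-w['origin']);t=np.arctan2(np.hypot(p[0],p[1]),p[2]);h=np.hypot(p[0],p[1]);return np.array([w['cy']+f*t*p[1]/h,w['cx']+f*t*p[0]/h])
L=np.array([.605,.2225,0]);ex=np.array([.977,.215,0]);ey=np.array([-.215,.977,0])
im=cv2.imread('pics/wrist6.png')
big=cv2.resize(im[225:325,0:90],None,fx=6,fy=6,interpolation=cv2.INTER_CUBIC)
def mk(P,c):
    r,k=proj(P);print(r,k); cv2.circle(big,(int((k+.5)*6),int((r-225+.5)*6)),4,c,-1)
for z,c in ((.2339,(0,0,255)),(.2389,(0,255,0)),(.2439,(0,255,255))):
    mk(L+[0,0,z],c); 
for z,c in ((.2369,(0,0,255)),(.2389,(0,255,0)),(.2409,(0,255,255))): mk(L+.009*ex+.008*ey+[0,0,z],c)
cv2.imwrite('pics/w6b.png',big)
E
```

```text
297.51899550875044 37.68454614732656
287.233215410302 33.63527913598955
276.5008716451192 29.63283862894275
283.4105604972554 21.105960664725842
279.41156540860334 19.57683019743999
275.3518588420459 18.057585704288897
```

View pics/w6b.png

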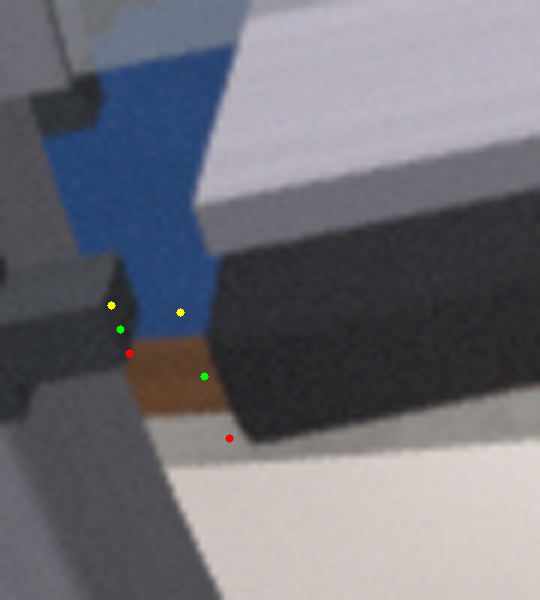

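By TCP and depth the lip centre is at 0.239. The pointer reads 0.239–0.240 in this oblique view. I'll back out downwards, then look with the wrist camera level with the mark, since I can still push up but must not push down.

```bash
python3 -m inch '[{"dx":-5,"dy":0,"dz":0,"rx":0,"ry":0,"rz":0,"hand":1},{"dx":-8,"dy":0,"dz":0,"rx":0,"ry":0,"rz":0,"hand":1},{"dx":-5,"dy":0,"dz":-12,"rx":0,"ry":0,"rz":0,"hand":1},{"dx":-8,"dy":0,"dz":-20,"rx":0,"ry":0,"rz":0,"hand":1},{"dx":-10,"dy":0,"dz":-20,"rx":0,"ry":0,"rz":0,"hand":1},{"dx":-10,"dy":0,"dz":-18,"rx":0,"ry":0,"rz":0,"hand":1},{"dx":-8,"dy":0,"dz":-10,"rx":0,"ry":0,"rz":0,"hand":1},{"dx":-3,"dy":0,"dz":0,"rx":0,"ry":0,"rz":0,"hand":1},{"dx":0,"dy":0,"dz":0,"rx":0,"ry":0,"rz":0,"hand":1}]' ; python3 - <<'E'
from h import *
np.set_printoptions(precision=4,suppress=True)
s=bot.observe();print(s['qpos'],s['position'],s['force'],s['clock'])
im,d=bot.grab_frame('wrist');save('wrist7',im);w=cal('wrist');print(w);z=Rm(w['orientation'])[:,2]
L=np.array([.605,.2225,0]);ex=np.array([.977,.215,0]);ey=np.array([-.215,.977,0])
for q in bot.tip_of('wrist','pointer_tip')[:2]:
    o,u=fray(w,*q['centre']); t=((L+.009*ex-o)@ex)/(u@ex); print(q,o+t*u)
for c in range(100,400,50):
    col=[]
    for r in range(60,250):
        if d[r,c]>0:
            o,u=fray(w,r,c); p=o+u*d[r,c]/(u@z)
            if abs((p-L)@ex)<.005: col.append((r,p))
    if col: print(c,col[0][0],col[0][1],col[-1][0],col[-1][1])
E
```

```text
clock: 10.45
position: [0.5638, 0.1439, 0.165]
tool_rot: [-1.086, -1.566, -2.411]
force: [-0.0, -0.7, -0.4]
grip_width: 0.0004
[-0.9849  1.0827  0.04    2.3249  1.8198  1.6046  1.3005] [0.5638 0.1439 0.165 ] [-0.0297 -0.6836 -0.4447] 10.45
{'vertical_fov': 65.70646984690485, 'cx': 259.3979925750644, 'cy': 194.89551970710255, 'origin': array([0.4301, 0.1928, 0.2428]), 'orientation': array([-1.8783,  0.004 , -1.927 ])}
{'centre': [117.5, 88.3], 'score': 0.62} [0.6121 0.232  0.2409]
150 107 [0.6118 0.1939 0.2434] 122 [0.6103 0.1943 0.2345]
200 104 [0.618  0.1626 0.2434] 118 [0.6179 0.1628 0.2345]
250 103 [0.6241 0.1274 0.2432] 116 [0.6261 0.1268 0.2341]
300 103 [0.6353 0.0832 0.2435] 115 [0.6354 0.0831 0.2341]
350 105 [0.6469 0.0259 0.2436] 115 [0.6469 0.0256 0.2346]
```

View pics/wrist7.png

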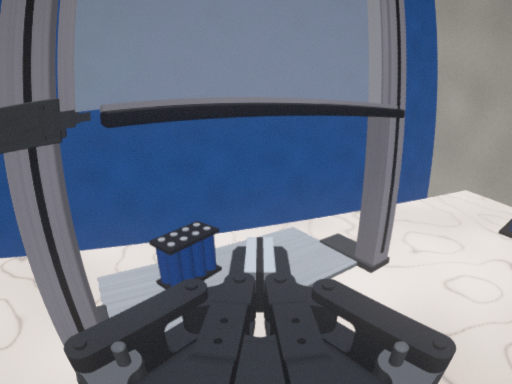

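```bash
python3 - <<'E'
from h import *
np.set_printoptions(precision=4,suppress=True)
w=cal('wrist');f=192/np.tan(np.radians(w['vertical_fov'])/2)
def proj(P):
    p=Rm(w['orientation']).T@(np.array(P)-w['origin']);h=np.hypot(p[0],p[1]);t=np.arctan2(h,p[2]);return np.array([w['cy']+f*t*p[1]/h,w['cx']+f*t*p[0]/h])
L=np.array([.605,.2225,0]);ex=np.array([.977,.215,0]);ey=np.array([-.215,.977,0])
im=cv2.imread('pics/wrist7.png')
big=cv2.resize(im[85:145,50:140],None,fx=8,fy=8,interpolation=cv2.INTER_CUBIC)
cv2.imwrite('pics/w7a.png',big)
for off,a in ((0,0),(-.01,0),(.008,.009)):
  for z in (.2338,.2388,.2438): r,k=proj(L+off*ey+a*ex+[0,0,z]);print(off,z,r,k,((k-50+.5)*8,(r-85+.5)*8))
E
```

```text
0 0.2338 129.02375683996436 102.06255423248723 (np.float64(420.50043385989784), np.float64(356.1900547197149))
0 0.2388 120.30551759425485 101.42055352028018 (np.float64(415.36442816224144), np.float64(286.4441407540388))
0 0.2438 111.56634412600897 100.86136591390598 (np.float64(410.8909273112479), np.float64(216.53075300807177))
-0.01 0.2338 126.96914629754623 118.82358883911297 (np.float64(554.5887107129038), np.float64(339.75317038036985))
-0.01 0.2388 118.36006218489493 118.25534644469795 (np.float64(550.0427715575836), np.float64(270.88049747915943))
-0.01 0.2438 109.73226669965584 117.75996452869276 (np.float64(546.0797162295421), np.float64(201.8581335972467))
0.008 0.2338 130.02860151066295 88.49177080224226 (np.float64(311.93416641793806), np.float64(364.2288120853036))
0.008 0.2388 121.65866963548855 87.82933698549962 (np.float64(306.634695883997), np.float64(297.2693570839084))
0.008 0.2438 113.26860227640275 87.24910292842321 (np.float64(301.9928234273857), np.float64(230.14881821122196))
```

View pics/w7a.png

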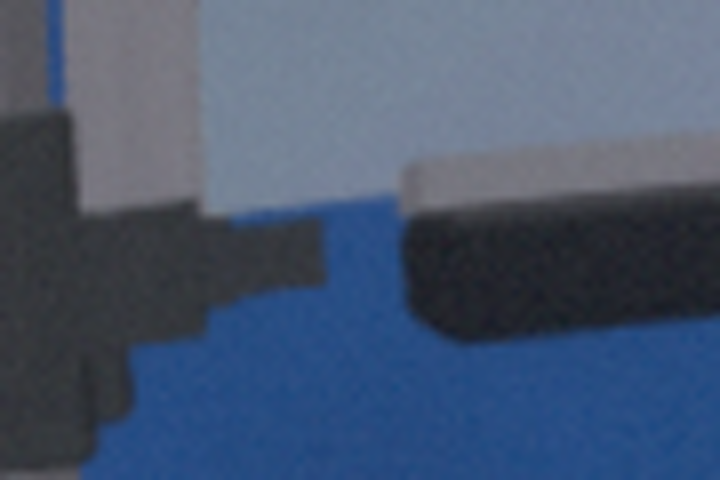

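```bash
python3 - <<'E'
from h import *
np.set_printoptions(precision=4,suppress=True)
w=cal('wrist');z=Rm(w['orientation'])[:,2]
im,d=bot.grab_frame('wrist')
L=np.array([.605,.2225,0]);ex=np.array([.977,.215,0]);ey=np.array([-.215,.977,0])
for k in range(76,92,2):
  rows=[]
  for r in range(100,130):
    if d[r,k]>0:
        o,u=fray(w,r,k);p=o+u*d[r,k]/(u@z)
        if p[0]<.65: rows.append((r,p))
  if rows: 
    A=np.array([p for _,p in rows]);print(k,rows[0][0],rows[-1][0],A[:,2].min(),A[:,2].max(),np.median(A,0),'a',np.median((A-L)@ex),'b',np.median((A-L)@ey))
for k in range(102,150,8):
  rows=[]
  for r in range(95,135):
    if d[r,k]>0:
        o,u=fray(w,r,k);p=o+u*d[r,k]/(u@z)
        if abs((p-L)@ex)<.004: rows.append(p)
  if rows: A=np.array(rows);print(k,A[:,2].min(),A[:,2].max(),np.median((A-L)@ey))
E
```

```text
76 100 123 0.23906551316516278 0.2542659210925014 [0.6455 0.2476 0.2466] a 0.044901342380053416 b 0.0156994321142809
78 100 123 0.23890469826685845 0.2541332675568269 [0.6454 0.246  0.2464] a 0.04455888275930381 b 0.014194165293050629
80 100 123 0.23874475015555338 0.2539110749450544 [0.6457 0.2446 0.2466] a 0.044578688325507335 b 0.012767663981824474
82 100 122 0.23913947483663162 0.2538162981897918 [0.6464 0.2432 0.2464] a 0.04495271219456262 b 0.011414953310663844
84 100 122 0.23902936992294627 0.2535806197814988 [0.6466 0.2417 0.2462] a 0.04477001553708669 b 0.010063884927064098
86 100 122 0.23885718733472527 0.25345110556445394 [0.6461 0.2403 0.2464] a 0.0439765972265001 b 0.008683578388310157
88 101 122 0.23871075672989917 0.25257480025209106 [0.6466 0.2388 0.2458] a 0.04417016938426764 b 0.007235935606520838
90 100 111 0.2453147976515953 0.2530996665874615 [0.6482 0.2378 0.2488] a 0.04551804614109827 b 0.005585984742389923
102 0.24059159661720061 0.24175209432982386 -0.0006428801473840769
110 0.23325049189383376 0.24296856400134081 -0.004893735521501196
118 0.2338966590617354 0.24305539386041508 -0.009621822383121259
126 0.23334465791386386 0.24259306882953915 -0.014368352460375345
134 0.23397312870848094 0.24273301133048464 -0.019033105233834457
142 0.23352784846757416 0.24290108708583802 -0.02386850588053292
```

```bash
python3 - <<'E'
from h import *
np.set_printoptions(precision=4,suppress=True)
w=cal('wrist');z=Rm(w['orientation'])[:,2]
im,d=bot.grab_frame('wrist')
L=np.array([.605,.2225,0]);ex=np.array([.977,.215,0]);ey=np.array([-.215,.977,0])
for k in (80,83,86,88,89):
  for r in range(109,126):
        o,u=fray(w,r,k);p=o+u*d[r,k]/(u@z); print((r,round((p-L)@ex*1000,1),round(p[2]*1000,1)),end=' ')
  print(k)
print(bot.observe()['clock'])
E
```

```text
(109, np.float64(45.6), np.float64(247.8)) (110, np.float64(45.2), np.float64(247.1)) (111, np.float64(45.5), np.float64(246.4)) (112, np.float64(44.2), np.float64(245.6)) (113, np.float64(1603.4), np.float64(257.4)) (114, np.float64(1611.8), np.float64(251.9)) (115, np.float64(4.4), np.float64(243.5)) (116, np.float64(3.5), np.float64(242.9)) (117, np.float64(3.8), np.float64(242.3)) (118, np.float64(4.9), np.float64(241.8)) (119, np.float64(5.0), np.float64(241.2)) (120, np.float64(5.0), np.float64(240.6)) (121, np.float64(4.3), np.float64(240.0)) (122, np.float64(3.7), np.float64(239.5)) (123, np.float64(4.9), np.float64(238.9)) (124, np.float64(1602.6), np.float64(195.6)) (125, np.float64(1610.6), np.float64(189.8)) 80
(109, np.float64(44.5), np.float64(247.5)) (110, np.float64(44.1), np.float64(246.8)) (111, np.float64(44.1), np.float64(246.1)) (112, np.float64(44.7), np.float64(245.4)) (113, np.float64(1606.4), np.float64(255.3)) (114, np.float64(1598.5), np.float64(249.6)) (115, np.float64(4.4), np.float64(243.3)) (116, np.float64(3.1), np.float64(242.7)) (117, np.float64(3.4)
[... 1891 characters left out ...]
np.float64(45.1), np.float64(246.3)) (111, np.float64(45.8), np.float64(245.6)) (112, np.float64(1596.0), np.float64(256.6)) (113, np.float64(1591.8), np.float64(250.9)) (114, np.float64(1591.5), np.float64(245.3)) (115, np.float64(1599.1), np.float64(239.7)) (116, np.float64(4.1), np.float64(242.2)) (117, np.float64(3.9), np.float64(241.7)) (118, np.float64(4.2), np.float64(241.1)) (119, np.float64(1598.5), np.float64(217.1)) (120, np.float64(3.1), np.float64(239.9)) (121, np.float64(4.1), np.float64(239.4)) (122, np.float64(3.5), np.float64(238.8)) (123, np.float64(1593.0), np.float64(194.7)) (124, np.float64(1590.6), np.float64(189.2)) (125, np.float64(1596.7), np.float64(183.3)) 89
10.65
```

In the level view the lip spans z = 0.2335–0.243 (centre 0.2383) and the pointer tip spans 0.2386–0.2436 (centre 0.2411). The lip is therefore about 2.7 mm low, so I go back under and nudge it up 2.5 mm.

```bash
python3 -m inch '[{"dx":8,"dy":0,"dz":10,"rx":0,"ry":0,"rz":0,"hand":1},{"dx":10,"dy":0,"dz":20,"rx":0,"ry":0,"rz":0,"hand":1},{"dx":10,"dy":0,"dz":25,"rx":0,"ry":0,"rz":0,"hand":1},{"dx":10,"dy":0,"dz":18,"rx":0,"ry":0,"rz":0,"hand":1},{"dx":6,"dy":0,"dz":7,"rx":0,"ry":0,"rz":0,"hand":1},{"dx":6,"dy":0,"dz":0,"rx":0,"ry":0,"rz":0,"hand":1},{"dx":4,"dy":0,"dz":0,"rx":0,"ry":0,"rz":0,"hand":1},{"dx":2,"dy":0,"dz":0,"rx":0,"ry":0,"rz":0,"hand":1},{"dx":0,"dy":0,"dz":0,"rx":0,"ry":0,"rz":0,"hand":1}]'
```

```text
clock: 11.55
position: [0.638, 0.1165, 0.2214]
tool_rot: [-1.241, -1.566, -2.255]
force: [-0.1, 0.4, 0.1]
grip_width: -0.0
```

```bash
python3 -m inch '[{"dx":1,"dy":0,"dz":0,"rx":0,"ry":0,"rz":0,"hand":1},{"dx":1,"dy":0,"dz":0,"rx":0,"ry":0,"rz":0,"hand":1},{"dx":1,"dy":0,"dz":0,"rx":0,"ry":0,"rz":0,"hand":1},{"dx":1,"dy":0,"dz":0,"rx":0,"ry":0,"rz":0,"hand":1},{"dx":0.3,"dy":0,"dz":0,"rx":0,"ry":0,"rz":0,"hand":1},{"dx":0,"dy":0,"dz":0,"rx":0,"ry":0,"rz":0,"hand":1},{"dx":0,"dy":0,"dz":0,"rx":0,"ry":0,"rz":0,"hand":1}]'
```

```text
clock: 12.25
position: [0.6384, 0.116, 0.2257]
tool_rot: [-1.188, -1.565, -2.309]
force: [-1.0, 1.2, -2.6]
grip_width: -0.0002
```

Now I back out again and repeat the level measurement.

```bash
python3 -m inch '[{"dx":-5,"dy":0,"dz":0,"rx":0,"ry":0,"rz":0,"hand":1},{"dx":-8,"dy":0,"dz":0,"rx":0,"ry":0,"rz":0,"hand":1},{"dx":-5,"dy":0,"dz":-12,"rx":0,"ry":0,"rz":0,"hand":1},{"dx":-8,"dy":0,"dz":-20,"rx":0,"ry":0,"rz":0,"hand":1},{"dx":-10,"dy":0,"dz":-20,"rx":0,"ry":0,"rz":0,"hand":1},{"dx":-10,"dy":0,"dz":-18,"rx":0,"ry":0,"rz":0,"hand":1},{"dx":-9,"dy":0,"dz":-10,"rx":0,"ry":0,"rz":0,"hand":1},{"dx":-3,"dy":0,"dz":0,"rx":0,"ry":0,"rz":0,"hand":1},{"dx":0,"dy":0,"dz":0,"rx":0,"ry":0,"rz":0,"hand":1}]' ; python3 - <<'E'
from h import *
np.set_printoptions(precision=4,suppress=True)
w=cal('wrist');z=Rm(w['orientation'])[:,2]; print(w['origin'])
im,d=bot.grab_frame('wrist');save('wrist8',im)
im=im[...,::-1];cv2.imwrite('pics/w8a.png',cv2.resize(im[85:145,50:140],None,fx=8,fy=8,interpolation=cv2.INTER_CUBIC))
L=np.array([.605,.2225,0]);ex=np.array([.977,.215,0]);ey=np.array([-.215,.977,0])
def span(k,lo,hi):
  A=[]
  for r in range(90,140):
        o,u=fray(w,r,k);p=o+u*d[r,k]/(u@z)
        if d[r,k]>0 and lo<(p-L)@ex<hi: A.append(p[2])
  return (min(A),max(A),(min(A)+max(A))/2) if A else None
print('ptr',[span(k,0,.01) for k in (82,84,86,87,88)])
print('lip',[span(k,-.004,.003) for k in (112,118,126,134,150,200,300)])
im,_=bot.grab_frame('scene');save('scene8',im);im,_=bot.grab_frame('top');save('top8',im);print(bot.observe()['force'],bot.observe()['clock'])
E
```

```text
clock: 13.15
position: [0.5638, 0.1439, 0.1672]
tool_rot: [-1.069, -1.566, -2.428]
force: [0.2, 0.3, -0.5]
grip_width: -0.0004
[0.43   0.193  0.2447]
ptr [(np.float64(0.23890513583056808), np.float64(0.24345906519853722), np.float64(0.24118210051455263)), (np.float64(0.23872870011079797), np.float64(0.24331034407713753), np.float64(0.24101952209396776)), (np.float64(0.23915687422776088), np.float64(0.24373582906849336), np.float64(0.2414463516481271)), (np.float64(0.23903751296560863), np.float64(0.24366323262685893), np.float64(0.24135037279623378)), (np.float64(0.23899273803197912), np.float64(0.24358658460590024), np.float64(0.2412896613189397))]
lip [(np.float64(0.2362685169809628), np.float64(0.24600351282534058), np.float64(0.24113601490315167)), (np.float64(0.23643344762039376), np.float64(0.24564293068601473), np.float64(0.24103818915320424)), (np.float64(0.23646973226172782), np.float64(0.24577501423351142), np.float64(0.24112237324761962)), (np.float64(0.23603196902618723), np.float64(0.24594093334387002), np.float64(0.24098645118502862)), (np.float64(0.23624451956070883), np.float64(0.24574369526052456), np.float64(0.2409941074106167)), (np.float64(0.23688230812342995), np.float64(0.24577200543270317), np.float64(0.24132715677806654)), (np.float64(0.23668650553443768), np.float64(0.24604109939901098), np.float64(0.24136380246672434))]
[0.3245 0.2162 0.4902] 13.3
```

View pics/w8a.png

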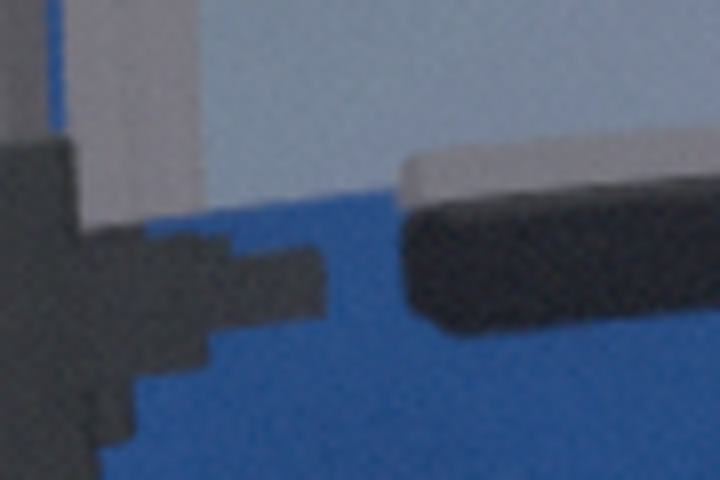

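View pics/scene8.png

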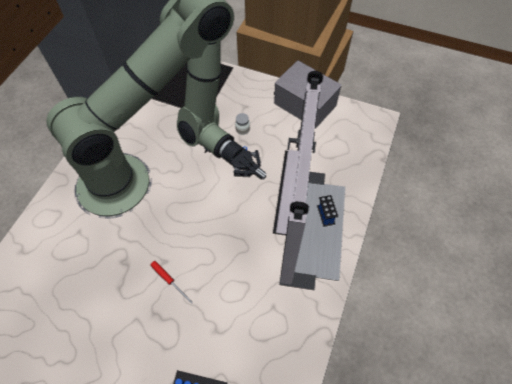

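View pics/top8.png

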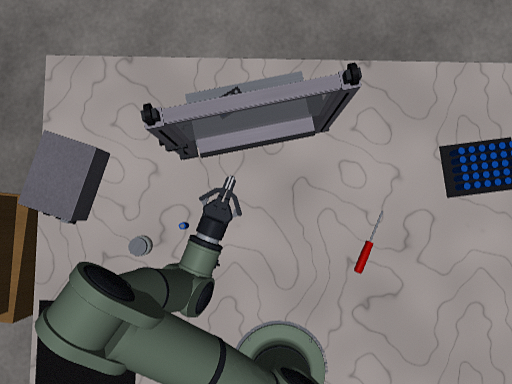

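The lip centre (0.2411) is level with the pointer (0.2412). The top view has the cell at (183,226), with the jar and screwdriver unmoved, and the tool is about 60 mm clear of the lip with zero force. Handing in.

```bash
python3 -c "
from workcell import bot
print(bot.job_done())"
```

```text
the job is handed in; nothing more can be done
None
```

The window is raised to the pointer and standing there on its own, and I handed the job in at about 13.3 s of the 38 s allowed.

- **How it was lifted:** I put the shut fingertips about 10 mm under the lip's edge and pushed straight up, with about 2–4 N at the wrist at each reading. I then backed out and checked it with the wrist camera level with the mark. It was about 2.7 mm low, so I went back under and pushed it up once more. It was never gripped or pushed down.
- **Last check, with the arm clear:** the lip centre measured 0.2411 m and the pointer tip 0.2412 m in the same level wrist picture. The tool was about 60 mm from the lip, with no force beyond sensor noise.
- **Other objects:** the battery pack, loose cell, screwdriver and jar looked unmoved in the last pictures. I judged this by eye and did not measure it.
- **Checks that disagreed:** earlier pointer heights ranged from 0.238 m (scene and top cameras) to 0.242 m (oblique wrist views). I went by the level view, where the lip and pointer appear side by side. The lip's left end also looked about 4–5 mm off in one oblique view, but not in the level one.

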